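Hold a snap ring spread at the axle groove of an edge burnisher

ROBOT

A 6-joint arm with a two-finger parallel gripper is mounted at the origin on the work surface. World frame = base frame: x ahead of the robot, y to its left, z up, the work surface at z = 0. Lengths are in m, angles in rad, forces in N, time in s.
With the tool pointing down it reaches from about 0.4 to 0.825 m from the base axis. Payload 7 kg.
Tool frame: the origin (TCP) lies at the very end of the fingers, on their centre line; the grasp point (between the pads) lies 19 mm behind it (env.pinch_z is the distance from the TCP to the grasp point, in m); x points along the fingers, z is the direction in which the jaws open and shut, and the axes are right-handed (so a half turn about x gives the same grasp; the last joint's range is limited). The gripper opens to 85 mm and grips with 20 to 120 N. Pads are 22 mm wide; open, the fingers measure 114 mm over their backs; the gripper's body (76 mm by 85 mm) begins 54 mm behind the grasp point. The pads swing forward as they close: fully open they stand 13 mm farther back than shut.
Start: joints at [1.588, 0.359, 0.012, 0, -1.224, -0.288], TCP at [0.181, 0.65, 0.231] pointing down, gripper open.
Joint ranges: [-3.07, 3.07], [-1.43, 2.12], [-1.02, 1.25], [-3.03, 1.67], [-3.05, -0], [-3.03, 3.03]. Speed limits (rad/s): [2.39, 2.39, 3.01, 3.14, 3.14, 3.14].

INTERFACE

Orientations are given as a unit quaternion [x, y, z, w].
In Python, from station import env gives the robot as it stands. The module is installed in compiled form; this text tells all that it offers.
- The arm moves only by the shell command python3 -m inch 'ROWS' [OPENING] [FORCE]. ROWS is JSON, one flat list of numbers, 6 for each row, row after row: the shift along the tool's x, y, z in mm, then the turn, a rotation vector about the tool's x, y, z in degrees. A call has 1 to 5 rows; each row is the pose to reach, as a shift and turn from the pose commanded when the call began, along the tool's axes at that moment; what a row does not reach only later rows make up. A row lasts 1/12 s, in which the tool goes at most 41.7 mm and 7.16 degrees, less where a joint would pass 70% of its speed; a pose out of reach is approached as far as the arm can. A call with a gripper value outside its range is refused whole. OPENING is the opening, from 0 (shut) to 1 (fully open), set as the call begins (- or left out, the last holds). The fingers move at their own pace and stop on an object; FORCE is the grip in N (left out, the last holds). Time passes only in rows, so rows that repeat a pose let the fingers close. It gives the time, the measured TCP pose, the force and the opening at its end, in the units of the state.
- env.observe(): the state, without advancing time (a new reading comes with each control period).
- env.camera(name): name is "scene" or "top" or "wrist"; returns a dict with "frame" (480x640x3 uint8, red, green, blue), "fx", "fy", "cx", "cy" (pixels), "k1" (the pictures are not rectified: a ray, as slopes to the right and down, at radius r is drawn at 1 + k1 r^2 times it, then the intrinsics apply), "rvec" (rotation vector, rad) and "tvec" (3), from world to camera coordinates, as OpenCV has them; the wrist camera has in their place "hand_eye" (4x4, takes a point from camera to tool coordinates, whose origin is the TCP and whose axes are the tool frame's). Camera axes: x right, y down, z forward; pixel columns grow to the right and rows downward; lengths in m; the calibration is good to about 2 mm. A picture is of the moment at which its call begins: read the wrist's pose just before it. There is no depth.
- env.sign_off(): hands the job in, once; it reports no verdict.
The state is a dict: "clock": time; "joint_positions": joint angles; "joint_velocities": joint speeds; "tau": joint torques, N m; "ee_pos": TCP position; "ee_rot": TCP orientation; "wrist_force": force on the tool from outside, world axes, zero at the start; "wrist_torque": the same for the moment, N m; "opening": opening from 0.0 (shut) to 1.0 (fully open).
Only numpy, scipy, OpenCV 4.12 (cv2) and the standard library are available. Lean on these libraries where they do the work, as an engineer would, in place of code of your own. Each camera call takes 0.05 s, during which the arm holds its last target. There are 200 camera calls.

TASK

First press the red lever of the edge burnisher down until its detent holds it, which draws the wheel down and bares the groove of the axle stub, and let go of it. Then take the pliers out of their rack, spread the snap ring on its wooden stand with them, lift it off and lower it over the stub to the groove. Finish while still holding: squeeze the pliers so that the ring hangs spread from the tips, level with the groove and around the stub but resting on neither stub nor wheel; never touch the ring with the gripper's fingers, and leave the other things where they are.

Things in the scene. Friction and masses are not known exactly. Their poses are not given: they have to be found in the camera images.
- lever (a joint): The burnisher's hold-down lever: 0 rad = up (start), 0.40 rad = fully down on its stop. Its spring resists with up to 9 N at the pad; past 0.28 rad the over-centre detent pulls it down and holds it. On the way down the wheel sinks by up to 15 mm.
- lever_pad (a point): Centre of the top face of the lever's red pad (30 x 28 mm), moving with the lever. It starts about 73 mm above the table and has to be pushed 36 mm straight down (to about 37 mm) from above. Seen from the stub it lies 60 mm along the burnisher's -x and 76 mm along its +y.
- groove (a point): Centre of the groove in the vertical steel axle stub, on its axis, 77 mm above the table; axes as the burnisher's (z up). The stub is 22 mm in diameter and ends 97 mm above the table with a 3 mm chamfer; the groove is 7 mm high.
- burnisher: Edge burnisher, fixed; green base 150 x 120 x 16 mm, origin under the stub's axis on the table, z up. Round the stub sits a wooden wheel of 84 mm diameter with a brass hub of 27 mm. Lever up: hub top 80 mm above the table, hiding the groove, wheel face 68 mm. Lever down: hub top 65 mm, wheel face 53 mm.
- ring_center (a point): Centre of the dark steel snap ring, half-way up its 4 mm; z up, x points to its gap. It starts level on its stand, 32 mm above the table. The gap lies between two flat lugs 15 mm long with small hooks at their outer ends, their facing sides 22 mm apart when relaxed, centred 20.5 mm from the ring's centre along +x.
- ring: The snap ring, 22 g, about 53 x 33 mm, origin and axes as ring_center. Its hole is about 20 mm wide when relaxed, too small for the stub; fully spread by the pliers it clears the stub by about 2.5 mm all round.
- ring_left (a joint): How far each arm of the ring is spread: 0 rad relaxed, about 0.19 rad when the pliers are fully squeezed. It springs back: each lug takes 2 N at first, 4 N fully spread.
- ring_seat (a point): Centre of the ring's place on its stand, 32 mm above the table, x as the ring's at the start. A brass locating pin 16 mm in diameter rises through the ring to 42 mm above the table.
- ring_stand: Wooden ring stand, fixed, base 80 x 70 x 8 mm, origin on the table under the ring's centre. A block carries the ring up to 8 mm ahead of its centre; under the lugs all is open down to the base.
- pliers_grip (a point): Midway between the two black grip pads on the pliers' red handles, 147 mm above the table at the start. z points up along the pliers, y is the line along which handles and tips move. The pads are 20 mm wide along x and 12 mm high; their outer faces are about 64 mm apart when relaxed, 43 mm fully squeezed. The handles reach 22 mm above and below, 3 mm further in.
- pliers: The pliers, 160 g, upright in the rack, tips down, alike front and back; origin at the pivot. Below the pivot: guard 7 to 12 mm (30 x 64 mm, rests on the rack), working level of the tips 72 mm (the ring goes here), top of the outward lips that hook under the ring 79 mm, end of the tips 82 mm. Tips 9 mm thick along x; relaxed 9 mm over the working faces, 13 mm over the lips; squeezed 37 mm. Relaxed, the tips reach 2 mm lower.
- jaw_left (a joint): How far the handles are squeezed: 0 rad relaxed, 0.194 fully (a stop). Each tip moves out by 72 mm per rad, each handle in by 55 mm per rad. The handles take 8 N to start, about 16 N fully with the ring on the tips. Pinched by 1 to 3 mm in all they can be carried with the tips nearly closed. Squeezing on from there lowers the pliers by about 5 mm between the fingers.
- rack: The wooden plier rack, fixed, 36 x 72 x 80 mm with a pocket open at the top, origin at the centre of its underside; y as the pliers'. The pliers must rise 75 mm to come out.
- punch_pot: Bystander: red pot with steel punches, 54 mm diameter, about 115 mm high, origin under its centre.
- snap_box: Bystander: clear sorting box of snaps, 70 x 100 x 22 mm, origin under its centre.
- wax_block: Bystander: orange wax block, 35 x 55 x 30 mm, origin under its centre.
- rivet_jar: Bystander: jar, 48 mm diameter, 65 mm high, origin under its centre.
- mallet: Bystander: wooden mallet lying down, about 140 x 70 x 44 mm, origin under its middle, handle to -x.
- slicker: Bystander: turned wooden edge slicker standing, 36 mm diameter, 68 mm high, origin under its centre.
Mind the look-alikes: they are no part of the job. What is shaped like the pliers but blue or turquoise is not meant.

How it is judged:
On the way, in this order (a step that is already met when the one before it is completed fails the run):
1. the lever is held down by its detent, the gripper off it (value of joint lever above 0.37 rad and contact force between the fingers and burnisher below 0.5 N), for 0.2 s.
2. the ring hangs spread from the pliers, off its stand (value of joint ring_left above 0.12 rad and distance between ring_center and ring_seat above 0.03 m and contact force between ring and pliers above 1 N and contact force between ring and ring_stand below 0.2 N), for 0.2 s.
At the end, for the whole second after the job is handed in: Lever latched (past 0.37 rad). Ring spread past 0.13 rad by the pliers, squeezed by the gripper; its centre within 4 mm of the stub's axis and 3 mm of the groove's mid-height, level within 0.15 rad, still; neither ring nor pliers press on the burnisher with 1 N or more (value of joint lever above 0.37 rad and value of joint ring_left above 0.13 rad and z of ring_center in the frame of groove between -0.003 and 0.003 m and horizontal distance between ring_center and groove below 0.004 m and angle between ring_center's own z axis and vertical below 0.15 rad and contact force between ring and pliers above 1 N and contact force between the fingers and pliers above 3 N and contact force between each of ring, pliers and burnisher below 1 N and linear speed of ring below 0.02 m/s); the arm keeps its last pose, push and grip.
It fails at once if the gripper's fingers touch the ring (contact force between the fingers and ring above 0.5 N).
It fails at once if a bystander is moved by more than 25 mm (distance of any of punch_pot, snap_box, wax_block, rivet_jar, mallet, slicker from where it was at the start of the episode above 0.025 m).
It also fails if it takes over 64 s, if anything falls off the work surface, if the arm or the gripper's body presses on something with over 40 N, if the wrist force passes 120 N, or if a joint passes its speed limit or range.

## Working session

There is one attempt and no reset: what is moved stays moved. The work goes in short steps, Python scripts to look and compute and a shell command to move; the robot and the scene stay as the last step left them, time stands still between calls to the robot, and variables do not carry over. Pictures are saved under pics/ and viewed, about 8 in all and at most 12, crops included, and the job is handed in when it is done.

```bash
mkdir -p pics
cat > h.py <<'E'
import numpy as np, cv2
from station import env
from scipy.spatial.transform import Rotation as R
def cam(name):
    o=env.observe(); c=env.camera(name)
    K=np.array([[c['fx'],0,c['cx']],[0,c['fy'],c['cy']],[0,0,1]])
    D=np.array([c['k1'],0,0,0,0.])
    if 'hand_eye' in c:
        T=np.eye(4);T[:3,:3]=R.from_quat(o['ee_rot']).as_matrix();T[:3,3]=o['ee_pos']
        W=T@np.array(c['hand_eye']); M=np.linalg.inv(W)
    else:
        M=np.eye(4);M[:3,:3]=cv2.Rodrigues(np.array(c['rvec'],float))[0];M[:3,3]=c['tvec']
    return dict(f=cv2.cvtColor(c['frame'],cv2.COLOR_RGB2BGR),K=K,D=D,M=M)
def save(c,name):
    cv2.imwrite('pics/'+name+'.png',c['f']); np.savez('pics/'+name+'.npz',K=c['K'],D=c['D'],M=c['M'])
def load(name): return dict(np.load('pics/'+name+'.npz'))
def ray(c,px):
    u=cv2.undistortPoints(np.array([[px]],float),c['K'],c['D'])[0,0]
    Mi=np.linalg.inv(c['M']); return Mi[:3,3], Mi[:3,:3]@np.array([u[0],u[1],1])
def at(c,px,z):
    o,d=ray(c,px); return o+d*(z-o[2])/d[2]
def proj(c,P):
    r=cv2.Rodrigues(c['M'][:3,:3])[0]
    return cv2.projectPoints(np.atleast_2d(np.array(P,float)),r,c['M'][:3,3],c['K'],c['D'])[0][:,0]
def tool(): 
    o=env.observe(); return np.array(o['ee_pos']),R.from_quat(o['ee_rot']).as_matrix()
def shift(p): # tool-frame mm from the current TCP to world p
    q,A=tool(); return A.T@(np.array(p)-q)*1000
E
python3 - <<'E'
from h import *
o=env.observe();print(o['ee_pos'],R.from_quat(o['ee_rot']).as_matrix().round(3),o['opening'],env.pinch_z)
for n in('scene','top'):
    c=cam(n);save(c,n+'0'); print(n,np.linalg.inv(c['M'])[:3].round(3))
E
```

```text
[0.18046031 0.64991209 0.23034656] [[-0.     0.964 -0.268]
 [-0.002 -0.268 -0.964]
 [-1.     0.     0.002]] 1.0008649304588784 0.0187
scene [[ 0.694  0.456 -0.557  1.103]
 [ 0.72  -0.415  0.556 -0.514]
 [ 0.023 -0.787 -0.616  0.689]]
top [[ 0.025 -0.995  0.096  0.447]
 [-1.    -0.026 -0.014  0.02 ]
 [ 0.016 -0.096 -0.995  1.414]]
```

View pics/top0.png

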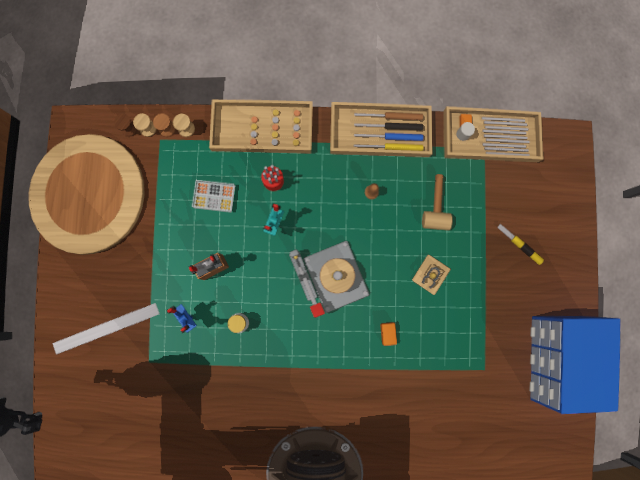

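View pics/scene0.png

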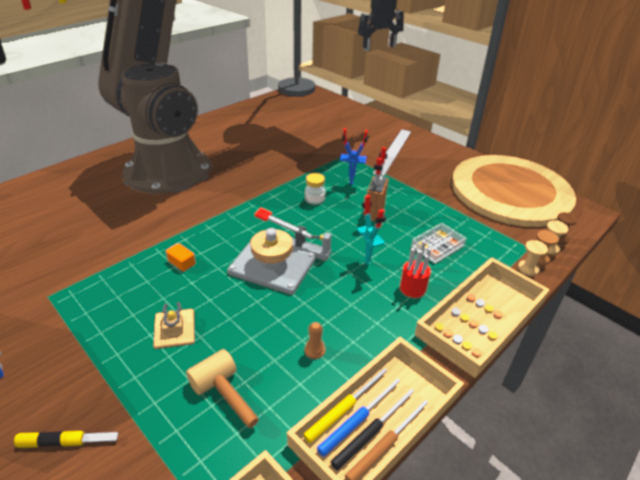

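Candidates for the pliers in the top view: red-handled in a wooden rack at (208,267), turquoise at (274,219), blue at (183,318). I choose (208,267), because it is red and sits in the rack. The burnisher stub is at (339,275), the red pad at (318,310) and the ring stand at (432,275). Next is one close crop of all three.

Run:
```python
from h import *
c=load('top0');f=cv2.imread('pics/top0.png')
def crop(x,y,w,h,s): return cv2.resize(f[y:y+h,x:x+w],None,fx=s,fy=s,interpolation=cv2.INTER_CUBIC)
a=crop(180,240,60,50,6.5);b=crop(285,235,90,90,6.5*.6)
d=crop(405,250,55,50,6.5)
H=350
m=np.hstack([cv2.resize(i,(266,int(266*i.shape[0]/i.shape[1])))[:221] for i in(a,)]+[cv2.resize(d,(266,221))]+[cv2.resize(b,(266,221))])
cv2.imwrite('pics/crop1.png',m)
for n,p,z in[('stub',(339,275),.097),('pad',(318,310),.073),('hL',(193,270),.165),('hR',(224,258),.165),('ring',(432,275),.03)]: print(n,at(c,p,z).round(4))
```

```text
stub [ 0.5019 -0.0472  0.097 ]
pad [ 0.4177 -0.      0.073 ]
hL [0.5014 0.2853 0.165 ]
hR [0.5304 0.2158 0.165 ]
ring [ 0.5101 -0.2845  0.03  ]
```

View pics/crop1.png

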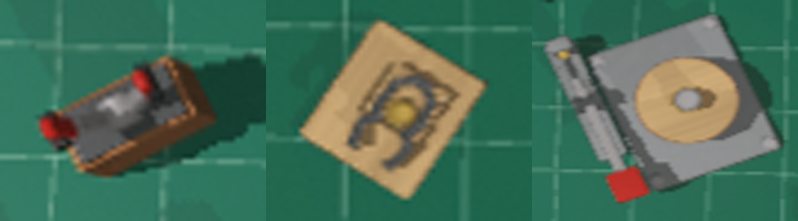

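The crop confirms the choice: red handles in the rack at about (193,269) and (212,258), the ring on its brass pin at about (433,276) with lugs down-left at (424,281) and (433,286), and the red pad at (317,310).

Run:
```python
from h import *
c=load('top0')
a=at(c,(193.1,268.7),.169);b=at(c,(212,258),.169);print('handles',a.round(4),b.round(4),np.linalg.norm(a-b),((a+b)/2).round(4),np.degrees(np.arctan2(*(a-b)[1::-1])))
p=at(c,(433.3,275.6),.042);l=(at(c,(423.8,281.2),.032)+at(c,(432.7,286.2),.032))/2
print('ring',p.round(4),l.round(4),np.linalg.norm(p-l),np.degrees(np.arctan2(*(l-p)[1::-1])))
s=at(c,(337.4,275.3),.097);q=at(c,(317.1,309.9),.073);d=q-s
print(s,q,np.linalg.norm(d[:2]), 'burnisher yaw',np.degrees(np.arctan2(d[1],d[0])-np.arctan2(76,-60)))
print('shift to pad above', shift([q[0],q[1],.11]))
```

```text
handles [0.5041 0.2844 0.169 ] [0.5294 0.2424 0.169 ] 0.04900254385614406 [0.5168 0.2634 0.169 ] 121.07192810276152
ring [ 0.5081 -0.2851  0.042 ] [ 0.488  -0.2747  0.032 ] 0.02475955765582314 152.57775030934928
[ 0.50112291 -0.04347136  0.097     ] [0.41793299 0.00214819 0.073     ] 0.09487731846608778 burnisher yaw 22.970428874649265
shift to pad above [121.32424589 402.14171722 560.51099367]
```

```bash
python3 -m inch '[0,23.6,33,0,0,0, 0,47.2,66,0,0,0, 0,71,99,0,0,0, 0,94,132,0,0,0, 0,118,165,0,0,0]' 0 60
python3 -m inch '[0,23.6,33,0,0,0, 0,47.2,66,0,0,0, 0,71,99,0,0,0, 0,94,132,0,0,0, 0,118,165,0,0,0]'
python3 -m inch '[0,23.6,33,0,0,0, 0,47.2,66,0,0,0, 0,71,99,0,0,0, 0,94,132,0,0,0, 0,118,165,0,0,0]'
python3 - <<'E'
from h import *
print(shift([.418,.002,.15]), shift([.418,.002,.08]));print(env.observe()['joint_positions'])
E
```

```text
clock: 0.52
ee_pos: [0.2503, 0.4577, 0.2308]
ee_rot: [-0.563, -0.428, 0.563, -0.428]
wrist_force: [0.7, -0.1, 0.7]
opening: 0.297
clock: 0.93
ee_pos: [0.3196, 0.2672, 0.2312]
ee_rot: [0.563, 0.428, -0.563, 0.428]
wrist_force: [0.0, 0.2, -0.1]
opening: 0.001
clock: 1.35
ee_pos: [0.3891, 0.0768, 0.2316]
ee_rot: [0.563, 0.428, -0.562, 0.428]
wrist_force: [1.4, 0.8, 0.4]
opening: -0.002
[81.51733793 47.80315666 64.39284844] [151.51730204  47.77336076  64.45716636]
[ 6.99421658e-01 -1.26305618e-01 -5.50281768e-01 -1.85188306e-04
 -1.14582170e+00  6.01293422e-01]
```

```bash
python3 -m inch '[20,20,30,0,0,0, 45,40,60,0,0,0, 78,45,64,0,0,0, 78,45,64,0,0,0, 78,45,64,0,0,0]'
python3 - <<'E'
from h import *
c=cam('wrist');save(c,'w1');print(shift([.418,.002,.08]),env.observe()['wrist_force'])
hsv=cv2.cvtColor(c['f'],cv2.COLOR_BGR2HSV)
m=((hsv[...,0]<8)|(hsv[...,0]>172))&(hsv[...,1]>150)&(hsv[...,2]>80)
n,_,st,ce=cv2.connectedComponentsWithStats(m.astype(np.uint8))
for i in range(1,n):
    if st[i,4]>200: print(st[i],ce[i],at(c,ce[i],.073).round(4))
E
```

```text
clock: 1.77
ee_pos: [0.4144, 0.0038, 0.1522]
ee_rot: [-0.562, -0.428, 0.565, -0.427]
wrist_force: [0.6, 0.7, 1.1]
opening: 0.002
[73.66499039  3.17667416  1.98225779] [0.90605353 0.71632667 0.53313237]
[ 291  213   53   53 1614] [317.02788104 239.38104089] [0.4188 0.0028 0.073 ]
```

View pics/w1.png

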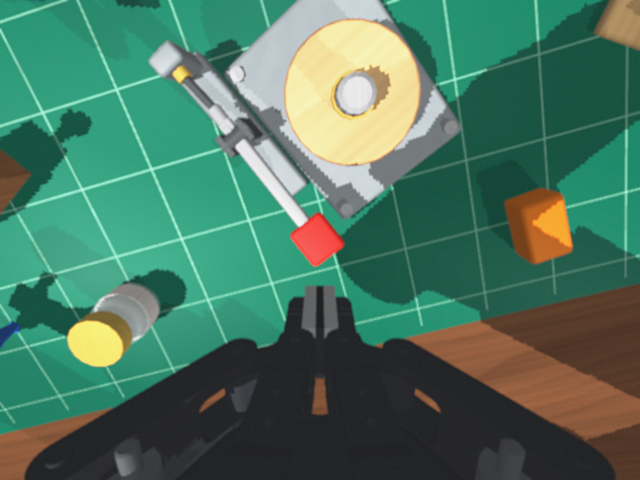

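The wrist view shows the red pad at (317,239), just ahead of the closed fingertips, and the stub top at (357,93). Pressing now.

```bash
python3 - <<'E'
from h import *
print('stub',at(load('w1'),(357,93),.097).round(4))
E
python3 -m inch '[35,4,1,0,0,0, 70,4,1,0,0,0, 82,4,1,0,0,0, 94,4,1,0,0,0, 106,4,1,0,0,0]'
python3 -m inch '[5,0,0,0,0,0, 10,0,0,0,0,0, 10,0,0,0,0,0]'
```

```text
stub [ 0.5011 -0.0431  0.097 ]
clock: 2.23
ee_pos: [0.4201, 0.0046, 0.0483]
ee_rot: [0.563, 0.428, -0.562, 0.429]
wrist_force: [-0.8, -0.2, 0.1]
opening: -0.003
clock: 2.48
ee_pos: [0.4205, 0.0044, 0.0391]
ee_rot: [0.563, 0.428, -0.562, 0.429]
wrist_force: [-7.8, 3.8, 17.3]
opening: 0.001
```

```bash
python3 -m inch '[-40,0,0,0,0,0, -80,0,0,0,0,0, -115,0,0,0,0,0, -115,0,0,0,0,0]'
python3 - <<'E'
from h import *
c=cam('wrist');save(c,'w2')
hsv=cv2.cvtColor(c['f'],cv2.COLOR_BGR2HSV)
m=((hsv[...,0]<8)|(hsv[...,0]>172))&(hsv[...,1]>150)&(hsv[...,2]>80)
n,_,st,ce=cv2.connectedComponentsWithStats(m.astype(np.uint8))
for i in range(1,n):
    if st[i,4]>200: print(st[i],ce[i],'expect down',proj(c,[.4188,.0028,.037]),'up',proj(c,[.4188,.0028,.073]))
print(env.observe()['ee_pos'])
E
```

```text
clock: 2.82
ee_pos: [0.4237, 0.005, 0.1604]
ee_rot: [0.567, 0.427, -0.558, 0.43]
wrist_force: [1.2, 0.7, 0.3]
opening: 0.001
[ 302  213   44   42 1059] [323.64400378 234.33333333] expect down [[323.19626848 233.86105098]] up [[323.3879646  248.55734093]]
[0.42218432 0.0047851  0.15741337]
```

The lever stays down: the pad is seen where 37 mm height predicts it. On to the pliers.

```bash
python3 -m inch '[-25,3,-25,-7,0,0, -50,6,-55,-14,0,0, -75,9,-90,-21,0,0, -75,12,-130,-28,0,0, -75,15,-170,-35,0,0]' 1
python3 - <<'E'
from h import *
print(tool(),shift([.48,.235,.235]))
E
```

```text
clock: 3.28
ee_pos: [0.48, 0.1654, 0.23]
ee_rot: [0.408, 0.578, -0.405, 0.579]
wrist_force: [0.4, 1.3, -1.0]
opening: 0.709
(array([0.48000178, 0.16544907, 0.22999013]), array([[ 0.00410037,  0.94057028,  0.33957435],
       [ 0.00319167,  0.33956316, -0.94057784],
       [-0.9999865 ,  0.00494053, -0.00160966]])) [ -4.78782802  23.64000546 -65.4267302 ]
```

```bash
python3 -m inch '[-10,10,-25,-6,0,0, -20,24,-65,-11,0,0, -20,24,-65,-11,0,0, -20,24,-65,-11,0,0]'
python3 - <<'E'
from h import *
c=cam('wrist');save(c,'w3');print(tool())
E
```

```text
clock: 3.62
ee_pos: [0.4797, 0.2346, 0.2476]
ee_rot: [0.35, 0.614, -0.35, 0.614]
wrist_force: [-0.3, -0.7, -0.4]
opening: 1.002
(array([0.47944713, 0.23310641, 0.24720334]), array([[-3.08408851e-04,  8.60979710e-01,  5.08639208e-01],
       [-9.64802488e-05,  5.08639204e-01, -8.60979762e-01],
       [-9.99999948e-01, -3.14607416e-04, -7.38012959e-05]]))
```

View pics/w3.png

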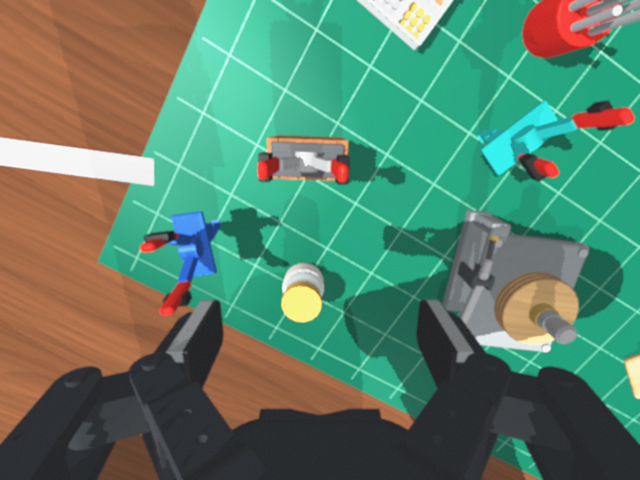

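The pliers' red handles are at (265,165) and (341,165) over the rack (270–348, 137–182), with the jar at (300,290), blue pliers at (190,250) and turquoise at (530,140).

Run:
```python
from h import *
c=load('w3');f=cv2.imread('pics/w3.png')[100:220,220:400]
hsv=cv2.cvtColor(f,cv2.COLOR_BGR2HSV)
m=((hsv[...,0]<6)|(hsv[...,0]>172))&(hsv[...,1]>170)&(hsv[...,2]>80)
n,_,st,ce=cv2.connectedComponentsWithStats(m.astype(np.uint8))
P=[]
for i in range(1,n):
    if st[i,4]>60:
        p=ce[i]+[220,100];P.append(p);print(st[i],p,at(c,p,.155).round(4))
a,b=[at(c,p,.155) for p in P[:2]];d=a-b;mid=(a+b)/2
print(np.linalg.norm(d),mid.round(4),np.degrees(np.arctan2(-d[1],-d[0])))
r=np.array([at(c,p,.08) for p in[(266,138),(348,136),(349,180),(270,182)]]);print('rack mid',r.mean(0).round(4))
e=r[1]-r[0];print(np.degrees(np.arctan2(e[1],e[0])),np.linalg.norm(e))
for g in np.linspace(.13,.17,3):
  pass
print(shift([*mid[:2],.21]))
```

```text
[ 38  58  20  21 306] [267.35294118 167.7745098 ] [0.506  0.2907 0.155 ]
[112  60  16  22 265] [339.5245283  170.66792453] [0.5295 0.247  0.155 ]
0.04961937770621017 [0.5177 0.2689 0.155 ] -61.67759693081189
rack mid [0.5177 0.2678 0.08  ]
-58.06562331715375 0.07220686023338517
[ 37.1880755   51.17410883 -11.30172175]
```

```bash
python3 -m inch '[0,30,-6,0,0,0, 0,51,-11,0,0,0, 20,51,-11,0,0,0, 40,51,-11,0,0,0, 40,51,-11,0,0,0]'
python3 - <<'E'
from h import *
c=cam('wrist');save(c,'w4')
print(tool()[0],shift([.5177,.2685,.124]))
f=c['f'];cv2.imwrite('pics/w4.png',f)
E
```

```text
clock: 4.08
ee_pos: [0.5163, 0.2651, 0.2031]
ee_rot: [0.35, 0.615, -0.354, 0.612]
wrist_force: [-0.8, -0.9, -1.3]
opening: 0.996
[0.51711486 0.26547757 0.20540214] [81.38975544  2.41184391 -2.38251496]
```

View pics/w4.png

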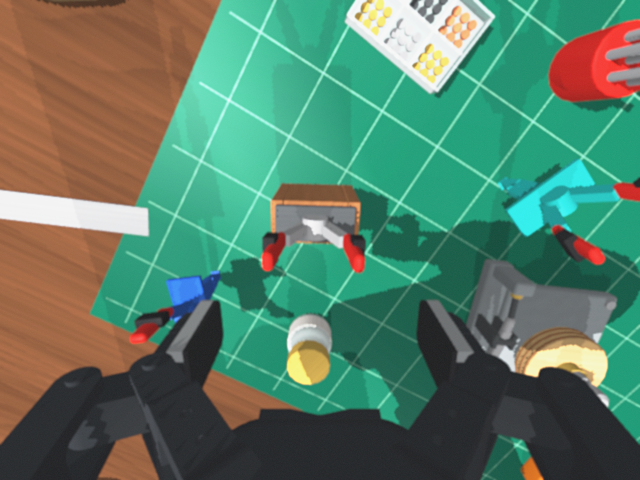

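Handle tops at (268,266) and (360,266), nearly centred between the fingers (mid column about 320).

Run:
```python
from h import *
c=load('w4')
a,b=at(c,(268,264),.167),at(c,(359,264),.167);m=(a+b)/2;d=b-a
print(a,b,m,np.linalg.norm(d),np.degrees(np.arctan2(d[1],d[0])),shift([*m[:2],.124]))
```

```text
[0.50468662 0.29145507 0.167     ] [0.53090068 0.24647436 0.167     ] [0.51779365 0.26896472 0.167     ] 0.05206189251780582 -59.767039188009946 [81.38797819  2.72770649 -2.7360134 ]
```

```bash
python3 -m inch '[20,2.5,-2.5,0,0,0, 40,2.5,-2.5,0,0,0, 60,2.5,-2.5,0,0,0, 80,2.5,-2.5,0,0,0, 80,2.5,-2.5,0,0,0]'
python3 - <<'E'
from h import *
print(tool()[0],shift([.5178,.2688,.124]),env.observe()['wrist_force'])
E
```

```text
clock: 4.55
ee_pos: [0.5177, 0.2691, 0.1251]
ee_rot: [0.35, 0.614, -0.353, 0.613]
wrist_force: [-0.6, -0.2, -0.8]
opening: 1.003
[0.5177175  0.26908754 0.1251093 ] [ 1.1097794  -0.06950519  0.28912099] [-0.59537555 -0.17316911 -0.7875605 ]
```

```bash
python3 -m inch '[0,0,0,0,0,0, 0,0,0,0,0,0, 0,0,0,0,0,0, 0,0,0,0,0,0, 0,0,0,0,0,0]' 0.73 60
python3 -m inch '[-5,0,0,0,0,0, -10,0,0,0,0,0, -15,0,0,0,0,0, -20,0,0,0,0,0, -20,0,0,0,0,0]'
```

```text
clock: 4.97
ee_pos: [0.5203, 0.2715, 0.1299]
ee_rot: [0.352, 0.613, -0.35, 0.615]
wrist_force: [-2.0, -0.2, 7.1]
opening: 0.735
clock: 5.38
ee_pos: [0.5197, 0.2712, 0.1487]
ee_rot: [0.352, 0.614, -0.35, 0.614]
wrist_force: [0.2, 0.1, -1.8]
opening: 0.735
```

```bash
python3 -m inch '[-25,0,0,0,0,0, -50,0,0,0,0,0, -80,0,0,0,0,0, -110,0,0,0,0,0, -110,0,0,0,0,0]'
python3 - <<'E'
from h import *
p,A=tool();print(p,np.degrees(np.arctan2(A[1,2],A[0,2])),shift([.46,-.22,.26]),env.observe()['joint_positions'])
E
```

```text
clock: 5.8
ee_pos: [0.5217, 0.2722, 0.264]
ee_rot: [0.354, 0.612, -0.348, 0.616]
wrist_force: [0.7, 0.9, -0.8]
opening: 0.733
[0.52168888 0.27219259 0.26398654] -59.46763635660674 [   0.99621906 -303.20426362  392.60812094] [ 0.81446313  0.19173159 -0.14357039  0.00244801 -1.22634017  1.28840581]
```

```bash
python3 -m inch '[0,-25,32,5,0,0, 0,-50,64,10,0,0, 0,-75,96,15,0,0, 0,-100,128,21,0,0, 0,-125,160,28,0,0]'
python3 - <<'E'
from h import *
p,A=tool();print(p,np.degrees(np.arctan2(A[1,2],A[0,2])),shift([.46,-.22,.26]))
E
```

```text
clock: 6.22
ee_pos: [0.4918, 0.0679, 0.2572]
ee_rot: [0.49, 0.51, -0.49, 0.51]
wrist_force: [1.8, -1.1, -1.1]
opening: 0.732
[0.49184656 0.06791119 0.25716588] -87.75316461861846 [ -2.85939383 -43.10938585 286.44108152]
```

```bash
python3 -m inch '[0,-6,36,6,0,0, 0,-12,72,12,0,0, 0,-20,108,18,0,0, 0,-27,144,24,0,0, 0,-33,180,30,0,0]'
python3 -m inch '[0,20,35,0,0,0, 0,38,70,0,0,0, 0,43,97,0,0,0, 0,43,97,0,0,0, 0,43,97,0,0,0]'
python3 - <<'E'
from h import *
c=cam('wrist');save(c,'w5');s=cam('scene');save(s,'s1')
p,A=tool();print(p,np.degrees(np.arctan2(A[1,2],A[0,2])),env.observe()['wrist_force'])
E
```

```text
clock: 6.63
ee_pos: [0.4666, -0.1133, 0.2574]
ee_rot: [0.606, 0.365, -0.605, 0.365]
wrist_force: [1.2, -0.3, -1.7]
opening: 0.731
clock: 7.05
ee_pos: [0.4601, -0.219, 0.2568]
ee_rot: [-0.605, -0.366, 0.605, -0.366]
wrist_force: [-0.0, 0.8, -1.8]
opening: 0.731
[ 0.46072139 -0.21744466  0.25709914] -117.54393663899818 [-0.4183136   1.22139619 -1.46597297]
```

View pics/w5.png

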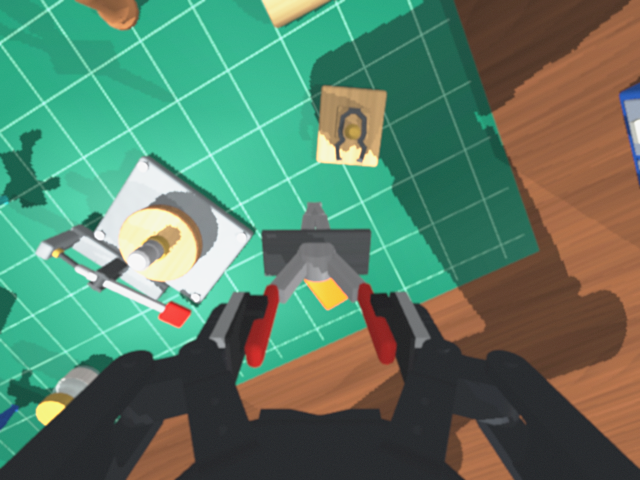

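Pliers held with the guard at (316,250) and tips at about (315,207). The ring is on its pin at about (353,131), with lug ends near (337,157) and (363,158). Next, a crop for accuracy.

Run:
```python
from h import *
f=cv2.imread('pics/w5.png');s=cv2.imread('pics/s1.png')
a=cv2.resize(f[80:180,305:400],None,fx=4,fy=4,interpolation=cv2.INTER_CUBIC)
b=cv2.resize(f[190:300,260:375],None,fx=3.45,fy=3.636,interpolation=cv2.INTER_CUBIC)
cv2.imwrite('pics/crop2.png',np.hstack([a,b[:400]]))
```

```text
(no output)
```

View pics/crop2.png

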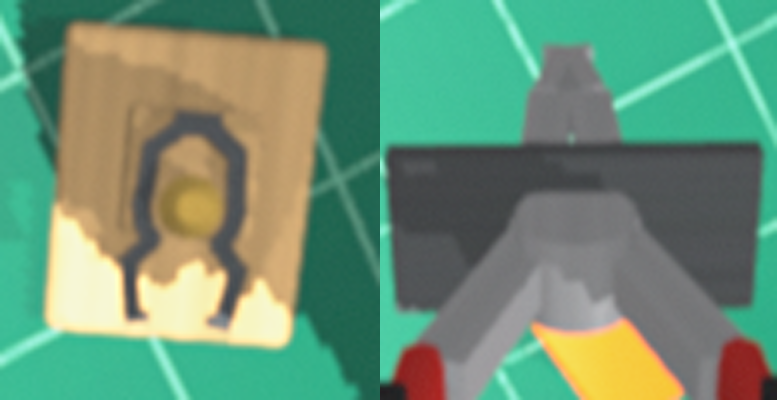

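```bash
cat > pl.py <<'E'
from h import *
from scipy.optimize import least_squares
L=lambda p:np.array([305+p[0]/4,80+p[1]/4]); Rr=lambda p:np.array([260+(p[0]-380)/3.45,190+p[1]/3.636])
c=load('w5'); p,A=np.array([ 0.46072139,-0.21744466,0.25709914]),None
yaw=np.radians(-117.54); z=np.array([np.cos(yaw),np.sin(yaw),0]);y=np.array([-z[1],z[0],0]) # tool z, y in world
E
python3 - <<'E'
from pl import *
Mi=np.linalg.inv(c['M']);C=Mi[:3,3];print('cam rel tool y,z,up',(C-p)@y,(C-p)@z,C[2]-p[2],'fwd',Mi[:3,2]@y,Mi[:3,2]@z,Mi[:3,2])
pin=at(c,L((192,205)),.042);cr=at(c,L((200,113)),.034);h=(at(c,L((138,320)),.034)+at(c,L((221,322)),.034))/2
d=h-cr;print('pin',pin,'crown',cr,'lugend',h,'len',np.linalg.norm(d),'ring yaw',np.degrees(np.arctan2(d[1],d[0])),'mid',(h+cr)/2)
k=[at(c,L(q),.008) for q in[(70,25),(325,42),(290,345),(47,330)]]
for e in(k[3]-k[0],k[2]-k[1]):print('stand yaw',np.degrees(np.arctan2(e[1],e[0])),np.linalg.norm(e))
print('stand mid',np.mean(k,0))
# pliers pose: frame X=tool y, Y=tool z', Z up
B=np.stack([y,-z,[0,0,1]],1)
obj=np.array([[.015,.032,-.007],[.015,-.032,-.007],[-.015,-.032,-.007],[-.015,.032,-.007],[.0045,0,-.084]])
img=np.array([Rr(q) for q in[(388,147),(762,147),(755,305),(395,305),(569,45)]])
def f(v,full=False):
    P=(B@R.from_rotvec(v[3:]).as_matrix()@obj.T).T+v[:3]
    return (proj(c,P)-img).ravel()
for mask in (3,6):
    s=least_squares(lambda u:f(np.r_[u,np.zeros(6-mask)]),np.r_[p-[0,0,.036],np.zeros(3)][:mask])
    print(mask,s.x.round(4),'rel tool y,z,up',(s.x[:3]-p)@y,(s.x[:3]-p)@z,s.x[2]-p[2],f(np.r_[s.x,np.zeros(6-mask)]).round(1))
E
```

```text
cam rel tool y,z,up 0.08078267735930295 0.0029882337432759255 0.14255277524759102 fwd -0.31307493151053106 -0.0005318710883454213 [-0.27735394  0.14522736 -0.94972828]
pin [ 0.5091073  -0.28451818  0.042     ] crown [ 0.52760951 -0.29662903  0.034     ] lugend [ 0.48381628 -0.26935232  0.034     ] len 0.051593268042917875 ring yaw 148.08320017440604 mid [ 0.5057129  -0.28299068  0.034     ]
stand yaw 147.66431645190892 0.07969262740097416
stand yaw 148.6130464612877 0.07963507573253958
stand mid [ 0.51159019 -0.28647115  0.008     ]
3 [ 0.4683 -0.2223  0.2174] rel tool y,z,up 0.008971871406984432 0.0008505071048960105 -0.039694862811997994 [-1.2 -3.3  0.1 -3.8  0.  -0.2 -0.4  0.3  2.1  9.6]
6 [ 0.4656 -0.2215  0.2156  0.0262 -0.1261 -0.0146] rel tool y,z,up 0.006224801482950826 0.0013541781454203127 -0.04147682346145065 [-0.4 -0.2  0.7 -0.2 -1.  -0.   0.6  0.4  0.1  0. ]
```

Run:
```python
from pl import *
B=np.stack([y,-z,[0,0,1]],1)
img=np.array([Rr(q) for q in[(388,147),(762,147),(755,305),(395,305),(569,45)]])
for zz,tz in((-.012,-.084),(-.012,-.083)):
  obj=np.array([[.015,.032,zz],[.015,-.032,zz],[-.015,-.032,-.007],[-.015,.032,-.007],[.0045,0,tz]])
  def f(v):
    return (proj(c,(B@R.from_rotvec(v[3:]).as_matrix()@obj.T).T+v[:3])-img).ravel()
  for mask in (3,6):
    s=least_squares(lambda u:f(np.r_[u,np.zeros(6-mask)]),np.r_[p-[0,0,.036],np.zeros(3)][:mask])
    print(mask,s.x.round(4),'rel tool y,z,up',(s.x[:3]-p)@y,(s.x[:3]-p)@z,s.x[2]-p[2],f(np.r_[s.x,np.zeros(6-mask)]).round(1))
# scene cam: overlay crop
f=cv2.imread('pics/s1.png');sc=load('s1');u=proj(sc,[[*p]])[0];print(u)
x0,y0=int(u[0])-60,int(u[1])-40
cv2.imwrite('pics/crop3.png',cv2.resize(f[y0:y0+120,x0:x0+130],None,fx=5,fy=5,interpolation=cv2.INTER_CUBIC));print(x0,y0)
```

```text
3 [ 0.4679 -0.2221  0.2181] rel tool y,z,up 0.008548838712459556 0.0008291098163087147 -0.03903094820201955 [-0.1 -4.7 -1.  -5.2  0.1  0.9 -0.6  1.4  2.1 10.3]
6 [ 0.4642 -0.2209  0.2155  0.0269 -0.1518 -0.0156] rel tool y,z,up 0.00469941178995254 0.0013977232931659707 -0.04158326516092559 [ 0.8 -1.5 -0.6 -1.5 -1.2  1.6  0.8  2.   0.1 -0.6]
3 [ 0.468  -0.2222  0.2181] rel tool y,z,up 0.008608646223389468 0.0008301862623795198 -0.038964752402702196 [-0.1 -4.8 -1.  -5.2  0.1  0.9 -0.6  1.4  2.1 10.5]
6 [ 0.4642 -0.2208  0.2156  0.027  -0.1571 -0.0157] rel tool y,z,up 0.004669210792486998 0.0013999367343798857 -0.041527128435978056 [ 0.8 -1.4 -0.6 -1.4 -1.2  1.5  0.8  2.   0.2 -0.6]
[168.42923671 186.12296063]
108 146
```

View pics/crop3.png

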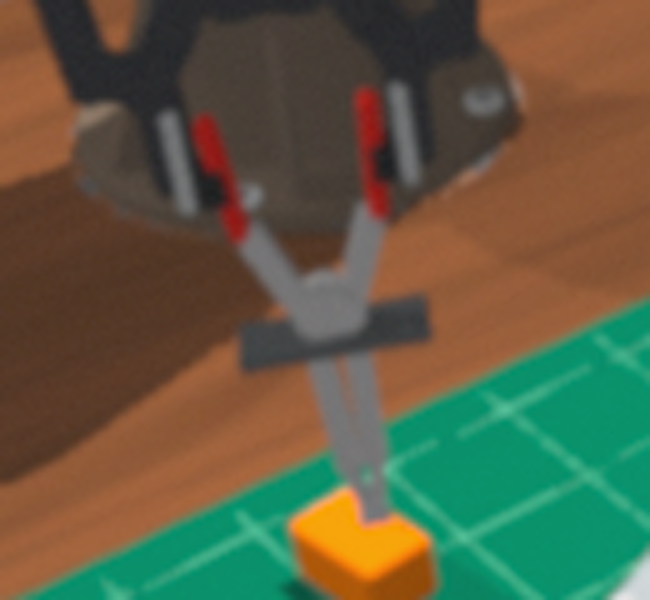

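The scene crop shows the pliers in front with their tips at (373,520) in the crop, leaning a little. I'll fit both cameras jointly.

```bash
cat >> pl.py <<'E'
B=np.stack([y,-z,[0,0,1]],1)
iw=np.array([Rr(q) for q in[(388,147),(762,147),(755,305),(395,305),(569,45)]])
ow=np.array([[.015,.032,-.011],[.015,-.032,-.011],[-.015,-.032,-.007],[-.015,.032,-.007],[.0045,0,-.083]])
sc=load('s1')
isx=np.array([(108+q[0]/5,146+q[1]/5) for q in[(238,325),(243,370),(432,340),(427,297),(373,521)]])
os_=np.array([[.015,-.032,-.007],[.015,-.032,-.012],[.015,.032,-.012],[.015,.032,-.007],[.0045,0,-.083]])
E
python3 - <<'E'
from pl import *
def tr(v,o): return (B@R.from_rotvec(v[3:6]).as_matrix()@o.T).T+v[:3]
def f(v): # v[6:9]: shift of scene calibration
    return np.r_[(proj(c,tr(v,ow))-iw).ravel(),(proj(sc,tr(v,os_)+v[6:9])-isx).ravel()*1.5,v[6:9]/.001]
s=least_squares(f,np.r_[p-[0,0,.036],np.zeros(6)]);v=s.x
print(v.round(4),'rel',(v[:3]-p)@y,(v[:3]-p)@z,v[2]-p[2]);print(f(v).round(1))
for n,o in(('grip',[0,0,.055]),('tip',[0,0,-.072])):
    w=tr(v,np.array([o]))[0];print(n,w.round(4),(w-p)@y,(w-p)@z,w[2]-p[2])
for t in(-.15,-.1,-.05,0):
    g=lambda u:f(np.r_[u[:3],u[3],t,u[4],u[5:]])
    s=least_squares(g,np.r_[p-[0,0,.036],np.zeros(5)]);print(t,2*s.cost)
E
```

```text
[ 0.4654 -0.221   0.2196  0.0174 -0.1726 -0.0084  0.      0.0039  0.0025] rel 0.005825552791607728 0.0009564158588524444 -0.037548705108885416
[-1.4 -0.5  0.2 -0.8 -0.6  2.1 -0.6  2.7  0.4 -2.5 -1.3  6.6 -1.8 -2.9
 -0.1 -3.2  0.6  5.7 -0.7 -2.4  0.   3.9  2.5]
grip [ 0.4566 -0.2174  0.2737] -0.003622884207368629 0.0018674229795284333 0.01662598551600375
tip [ 0.477  -0.2256  0.1486] 0.01819441577208589 -0.00023617528094159028 -0.10846830010874031
-0.15 153.45099899738958
-0.1 190.2905012458033
-0.05 267.68144232265627
0 387.4293026401943
```

```bash
python3 -m inch '[10,25,15,2,0,-4, 25,45,30,4.5,0,-8.6, 47,53,36,4.5,0,-8.6, 67,53,36,4.5,0,-8.6, 67,53,36,4.5,0,-8.6]'
python3 - <<'E'
from h import *
p,A=tool();print(p,A.round(4),env.observe()['wrist_force'])
c=cam('wrist');save(c,'w6');s=cam('scene');save(s,'s2');t=cam('top');save(t,'t2')
u=proj(s,[[.4914,-.2738,.07]])[0].astype(int);v=proj(c,[[.5,-.28,.04]])[0].astype(int);print(u,v)
a=cv2.resize(s['f'][u[1]-55:u[1]+65,u[0]-50:u[0]+50],None,fx=4,fy=4,interpolation=cv2.INTER_CUBIC)
b=cv2.resize(c['f'][v[1]-75:v[1]+75,v[0]-62:v[0]+63],None,fx=3.2,fy=3.2,interpolation=cv2.INTER_CUBIC)
cv2.imwrite('pics/crop4.png',np.hstack([a[:480],b[:480]]))
E
```

```text
clock: 7.57
ee_pos: [0.4899, -0.2725, 0.1853]
ee_rot: [-0.587, -0.389, 0.646, -0.294]
wrist_force: [-1.6, -0.1, -2.6]
opening: 0.727
[ 0.48987336 -0.27249306  0.18526303] [[-0.1372  0.8369 -0.5299]
 [ 0.0772 -0.5243 -0.848 ]
 [-0.9875 -0.1572  0.0073]] [-1.57458957 -0.07810208 -2.57380773]
[166 293] [317 181]
```

View pics/crop4.png

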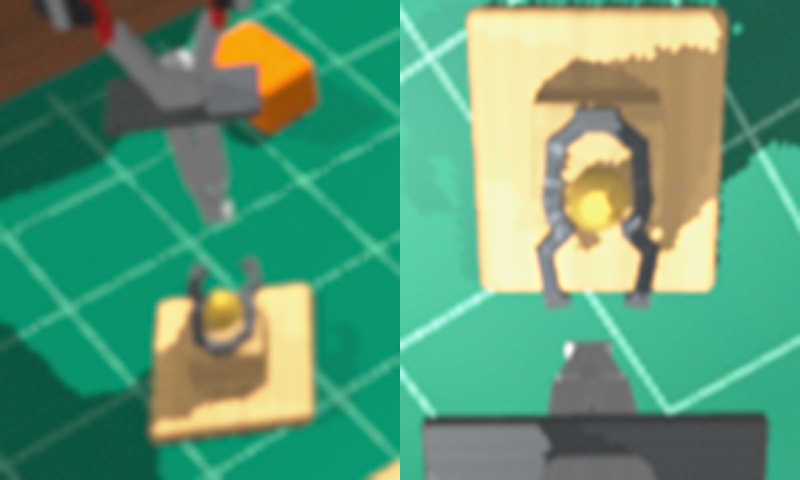

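The wrist half shows the tips at (588,345) and the lug hooks at (555,303) and (638,300). The scene half shows the tips at (213,222) and the hooks at (197,268) and (253,262). I'll triangulate tips and ring.

Run:
```python
from h import *
W,S=load('w6'),load('s2')
w=lambda q:(255+(q[0]-400)/3.2,106+q[1]/3.2); s=lambda q:(116+q[0]/4,238+q[1]/4)
def tri(a,b):
    M=[];v=[]
    for o,d in(ray(W,a),ray(S,b)):
        d=d/np.linalg.norm(d);Q=np.eye(3)-np.outer(d,d);M.append(Q);v.append(Q@o)
    x=np.linalg.lstsq(np.vstack(M),np.hstack(v),rcond=None)[0];return x
p,A=tool();r=np.radians(148.1);X=np.array([np.cos(r),np.sin(r),0]);Y=np.array([-X[1],X[0],0])
for n,a,b in(('tip',(588,345),(214,222)),('hookL',(553,303),(253,262)),('hookR',(638,301),(197,268)),('pin',(598,200),(222,312))):
    t=tri(w(a),s(b));print(n,t.round(4),'rel TCP tool',(A.T@(t-p)).round(4))
pin=at(W,w((597,205)),.042);h=(at(W,w((556,300)),.034)+at(W,w((636,298)),.034))/2;cr=at(W,w((600,108)),.034);d=h-cr
print(pin,h,cr,np.linalg.norm(d),np.degrees(np.arctan2(d[1],d[0])),'pinS',at(S,s((222,312)),.042))
tw=[at(W,w((588,345)),z) for z in(.058,.064,.07)];print('tip wrist',np.round(tw,4))
print('lug centre - TCP along X,Y', (pin+.0205*X-p)@X,(pin+.0205*X-p)@Y,'tip front',[((t-p)@X,(t-p)@Y) for t in tw])
```

```text
tip [ 0.4838 -0.2658  0.0588] rel TCP tool [ 0.1328  0.0089 -0.003 ]
hookL [ 0.4892 -0.2557  0.0288] rel TCP tool [ 0.1625  0.0126 -0.0146]
hookR [ 0.478  -0.2774  0.0321] rel TCP tool [0.1592 0.0142 0.0098]
pin [ 0.5077 -0.2827  0.0302] rel TCP tool [ 0.1568  0.0421 -0.0014]
[ 0.50936914 -0.28451887  0.042     ] [ 0.48521595 -0.26891413  0.034     ] [ 0.52819805 -0.29733493  0.034     ] 0.05152865893876912 146.52636918327153 pinS [ 0.51862313 -0.28592548  0.042     ]
tip wrist [[ 0.4835 -0.2654  0.058 ]
 [ 0.4857 -0.2668  0.064 ]
 [ 0.4878 -0.2683  0.07  ]]
lug centre - TCP along X,Y -0.00027562493502707294 0.00020800391098038076 tip front [(np.float64(0.011294964116883563), np.float64(-0.0023456281108599772)), (np.float64(0.008686812318965821), np.float64(-0.0022747523732637243)), (np.float64(0.006078660521048031), np.float64(-0.0022038766356675013))]
```

```bash
cat > tilt.py <<'E'
from h import *
from scipy.optimize import least_squares
def fit(c,p,A,iw,ow):
    def pose(v): # v: tilt about tool z, roll, twist, grip y, grip z, grip x(down) in tool
        Rt=A@np.stack([[0,1,0],[0,0,-1],[-1,0,0]],1)@R.from_rotvec([v[1],-v[0],v[2]]).as_matrix()
        return Rt,p+A@np.array([v[5],v[3],v[4]])
    def pts(v,o):
        Rt,g=pose(v);return (Rt@(o-[0,0,.055]).T).T+g
    pri=np.array([0,0,0,-.001,0,-.0175]);sg=np.array([1,.03,.03,.003,.003,.003])
    f=lambda v:np.r_[(proj(c,pts(v,ow))-iw).ravel(),(v-pri)/sg]
    v=least_squares(f,pri).x
    T,_=pose(v);zz=T[:,2]
    return v,f(v),pts(v,np.array([[0,0,-.072]]))[0],zz
E
python3 - <<'E'
from tilt import *
import pl
ow=pl.ow;w=lambda q:(255+(q[0]-400)/3.2,106+q[1]/3.2)
p,A=tool();r=np.radians(148);X=np.array([np.cos(r),np.sin(r),0])
A5=np.stack([[0,0,-1.],pl.y,pl.z],1)
for n,res in(('w5',fit(pl.c,pl.p,A5,pl.iw,ow)),('w6',fit(load('w6'),p,A,np.array([w((424,422)),w((768,416)),w((588,345))]),ow[[0,1,4]]))):
    v,e,t,zz=res;print(n,v.round(4),e.round(1),'tip',t.round(4),'world tilt of tips to +X',-zz@X)
E
```

```text
w5 [ 0.1476  0.0195 -0.0112 -0.0026  0.0023 -0.0141] [-0.  -1.3 -0.2 -1.4 -0.8  1.4  0.4  1.8  0.6 -0.4  0.1  0.7 -0.4 -0.5
  0.8  1.1] tip [ 0.4751 -0.2248  0.1456] world tilt of tips to +X -0.1453061818307369
w6 [ 0.0668  0.0304  0.0011 -0.0027  0.0016 -0.0132] [-1.2 -0.2  0.7 -0.   0.5  0.2  0.1  1.   0.  -0.6  0.5  1.4] tip [ 0.4832 -0.2661  0.0784] world tilt of tips to +X 0.08185078785115223
```

```bash
python3 -m inch '[0,1,0.5,0,0,1.5, 0,2,1,0,0,3, -0.6,3.8,1.6,0,0,4.6, -0.6,3.8,1.6,0,0,4.6, -0.6,3.8,1.6,0,0,4.6]'
python3 - <<'E'
from tilt import *
c=cam('wrist');save(c,'w7');a=cv2.imread('pics/w6.png');p,A=tool();print(p,A.round(3).tolist())
for n,(x0,y0,x1,y1) in dict(guardL=(250,228,290,262),guardR=(345,226,385,262),tip=(302,205,326,236)).items():
    r=cv2.matchTemplate(c['f'][y0-20:y1+20,x0-20:x1+20],a[y0:y1,x0:x1],cv2.TM_CCOEFF_NORMED);_,m,_,l=cv2.minMaxLoc(r);print(n,m,l[0]-20,l[1]-20)
E
```

```text
clock: 8.13
ee_pos: [0.4941, -0.2769, 0.1928]
ee_rot: [-0.605, -0.363, 0.631, -0.323]
wrist_force: [0.5, -0.9, -1.9]
opening: 0.735
[ 0.4941301  -0.27698844  0.19226521] [[-0.06, 0.847, -0.529], [0.031, -0.528, -0.849], [-0.998, -0.067, 0.005]]
guardL 0.7492215037345886 0 -1
guardR 0.9307703971862793 0 -1
tip 0.5280970931053162 20 16
```

```bash
python3 -m inch '[0,0,0,0,0,0, 0,0,0,0,0,0]'
python3 - <<'E'
from tilt import *
import pl
w=lambda q:(255+(q[0]-400)/3.2,106+q[1]/3.2)
iw=np.array([w((424,422)),w((768,416)),w((588,345))])-[[0,1],[0,1],[0,2]]
p,A=tool();r=np.radians(147.7);X=np.array([np.cos(r),np.sin(r),0]);Y=np.array([-X[1],X[0],0]);c=cam('wrist');save(c,'w8')
v,e,t,zz=fit(c,p,A,iw,pl.ow[[0,1,4]])
lug=np.array([.5091,-.2845,.032])+.0205*X
print(p,v.round(4),e.round(1),t.round(4),'tilt',-zz@X,'tip-lug X,Y,z',(t-lug)@X,(t-lug)@Y,t[2]-.032)
print('tool->',(A.T@(lug+[0,0,.005]-t)*1000).round(1))
cv2.imwrite('pics/crop5.png',cv2.resize(c['f'][90:290,220:420],None,fx=3,fy=3,interpolation=cv2.INTER_CUBIC))
E
```

```text
clock: 8.35
ee_pos: [0.4939, -0.2773, 0.1908]
ee_rot: [-0.604, -0.363, 0.632, -0.322]
wrist_force: [-0.1, 1.1, -1.2]
opening: 0.73
[ 0.49392431 -0.27733185  0.19077379] [ 0.0928  0.0313  0.003  -0.003   0.0014 -0.0168] [-0.5 -0.2  0.1 -0.   0.5  0.2  0.1  1.   0.1 -0.7  0.5  0.2] [ 0.496  -0.2762  0.0808] tilt -0.023219995020216162 tip-lug X,Y,z -0.004991520579111241 2.771837737582913e-05 0.048786200997164325
tool-> [44.  -1.9 -0.3]
```

View pics/crop5.png

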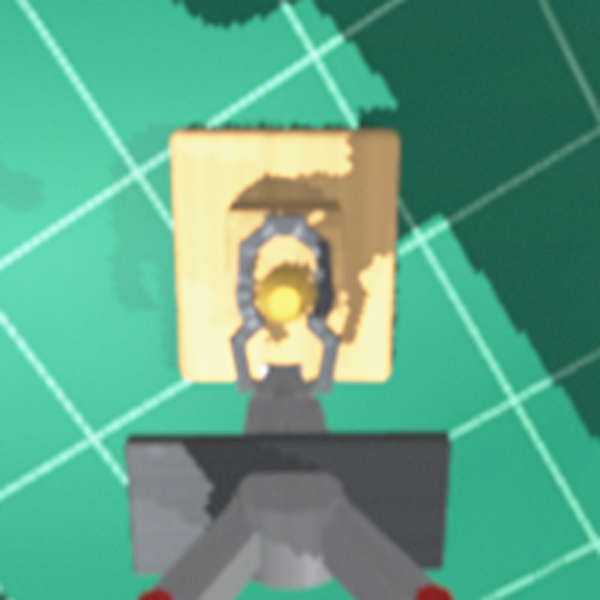

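The wrist view has the tips at (284,366) in the crop, visually between the hooks (245,388) and (322,387), pin at (285,298), guard corners at (126,437) and (449,433).

Run:
```python
from tilt import *
import pl
k=lambda q:np.array([220+q[0]/3,90+q[1]/3])
iw=np.array([k(q) for q in[(126,437),(449,433),(441,567),(135,572),(284,365)]])
c=load('w8');p,A=tool();r=np.radians(147.7);X=np.array([np.cos(r),np.sin(r),0]);Y=np.array([-X[1],X[0],0])
v,e,t,zz=fit(c,p,A,iw,pl.ow)
pin=at(c,k((285,298)),.042);h=(at(c,k((243,389)),.034)+at(c,k((323,388)),.034))/2;cr=at(c,k((287,214)),.034);d=h-cr
print('pin',pin,'hook',h,(h-pin)@X,'yaw',np.degrees(np.arctan2(d[1],d[0])),np.linalg.norm(d))
lug=np.array([pin[0],pin[1],.032])+.0205*X
print(v.round(4),e.round(1),t.round(4),'tilt',-zz@X,-zz@Y,'tip-lug X,Y,z',(t-lug)@X,(t-lug)@Y,t[2]-.032)
print('tool->',(A.T@(lug+[0,0,.005]-t)*1000).round(1),np.degrees(np.arctan2(A[1,2],A[0,2])))
```

```text
pin [ 0.5095375  -0.28497536  0.042     ] hook [ 0.48423413 -0.26816219  0.034     ] 0.030372125941085064 yaw 146.3556099820628 0.0529351115887529
[ 0.0882  0.0205  0.0031 -0.0025  0.0002 -0.0143] [ 0.3 -1.  -0.7 -0.9  0.4  1.2 -0.2  0.9  0.2 -0.3  0.1  0.7  0.1 -0.5
  0.1  1.1] [ 0.4955 -0.2764  0.078 ] tilt -0.018323083809887203 -0.01487255948413078 tip-lug X,Y,z -0.004024625986641647 0.00024508418910060037 0.0459835691324513
tool-> [41.2 -1.2 -0.5] -121.98850311071695
```

```bash
python3 -m inch '[8,-1.2,-0.5,0,0,0, 16,-1.2,-0.5,0,0,0, 24,-1.2,-0.5,0,0,0, 32,-1.2,-0.5,0,0,0, 41,-1.2,-0.5,0,0,0]'
python3 -m inch '[0,0,0,0,0,0, 0,0,0,0,0,0]' 0.66
python3 -m inch '[0,0,0,0,0,0, 0,0,0,0,0,0]' 0.6
python3 -m inch '[0,0,0,0,0,0, 0,0,0,0,0,0]' 0.55
python3 -m inch '[0,0,0,0,0,0, 0,0,0,0,0,0, 0,0,0,0,0,0]' 0.48 60
```

```text
clock: 8.82
ee_pos: [0.49, -0.275, 0.1483]
ee_rot: [-0.604, -0.363, 0.632, -0.322]
wrist_force: [-0.2, -0.5, -2.0]
opening: 0.731
clock: 8.98
ee_pos: [0.4898, -0.275, 0.1486]
ee_rot: [-0.604, -0.363, 0.632, -0.322]
wrist_force: [-0.1, -0.4, -2.1]
opening: 0.664
clock: 9.15
ee_pos: [0.4907, -0.2752, 0.15]
ee_rot: [-0.605, -0.363, 0.632, -0.322]
wrist_force: [0.1, 0.1, -0.6]
opening: 0.604
clock: 9.32
ee_pos: [0.4906, -0.2751, 0.15]
ee_rot: [-0.605, -0.363, 0.632, -0.322]
wrist_force: [-0.5, -0.3, -0.0]
opening: 0.555
clock: 9.57
ee_pos: [0.4905, -0.2751, 0.1498]
ee_rot: [-0.605, -0.363, 0.632, -0.322]
wrist_force: [-0.2, 0.2, -0.2]
opening: 0.489
```

```bash
python3 - <<'E'
from h import *
c=cam('wrist');save(c,'w9');p,A=tool();print(p,proj(c,[[.5095,-.285,.032],[.492,-.274,.032]]))
E
python3 -m inch '[-5,-0.3,0,0,0,0, -10,-0.7,0,0,0,0, -15,-1,0,0,0,0, -20,-1.3,0,0,0,0, -25,-1.7,0,0,0,0]'
python3 -m inch '[-15,-1,0,0,0,0, -30,-2,0,0,0,0, -45,-3,0,0,0,0, -60,-4,0,0,0,0, -60,-4,0,0,0,0]'
python3 - <<'E'
from h import *
c=cam('wrist');save(c,'w10');p,A=tool();print(p,env.observe()['wrist_force'])
a=cv2.imread('pics/w9.png')
u=proj(c,[[.5095,-.285,.117],[.492,-.274,.117]]);print(u)
b=[cv2.resize(f[90:290,220:420],None,fx=2,fy=2,interpolation=cv2.INTER_CUBIC) for f in(a,c['f'])]
cv2.imwrite('pics/crop6.png',np.hstack(b))
x0,y0,x1,y1=280,165,345,225
r=cv2.matchTemplate(c['f'][y0-30:y1+30,x0-30:x1+30],a[y0:y1,x0:x1],cv2.TM_CCOEFF_NORMED);print(cv2.minMaxLoc(r))
E
```

```text
[ 0.49043934 -0.27507929  0.14973068] [[314.87442906 194.22603795]
 [314.97946618 219.46663191]]
clock: 10.03
ee_pos: [0.4905, -0.275, 0.1753]
ee_rot: [-0.604, -0.363, 0.632, -0.322]
wrist_force: [-1.0, 0.9, -2.5]
opening: 0.486
clock: 10.45
ee_pos: [0.4922, -0.2755, 0.2384]
ee_rot: [-0.605, -0.362, 0.631, -0.324]
wrist_force: [0.6, -0.0, 0.0]
opening: 0.484
[ 0.49161985 -0.27503554  0.23654237] [ 0.42267893  0.03366393 -2.8179654 ]
[[315.79625495 195.7864561 ]
 [315.86161595 220.63269159]]
(-0.2729317247867584, 0.27501049637794495, (10, 30), (32, 5))
```

Run:
```python
from h import *
r=np.radians(147.5);X=np.array([np.cos(r),np.sin(r),0]);Y=np.array([-X[1],X[0],0])
c=load('w10');f=cv2.imread('pics/w10.png');o=np.array([.5093,-.2848,0])
def show(z0):
    print('z',z0)
    for x in np.arange(-.030,.034,.004):
        row=[]
        for y in np.arange(-.024,.025,.004):
            u,v=proj(c,[o+x*X+y*Y+[0,0,z0]])[0].round().astype(int);b,g,rr=f[v,u].astype(int)
            row.append('%3d/%+3d'%((b+g+rr)/3,rr-b))
        print('%+.3f'%x,*row)
show(.034);show(.119)
```

```text
z 0.034
-0.030 222/+67 221/+69 222/+68 197/+100 122/+64 118/+61 122/+66 121/+63 128/+69 139/+76 141/+78 138/+76 146/+82
-0.026 223/+65 220/+71 190/+103 109/+55 109/+55 107/+56 106/+54 106/+55 105/+54 112/+57 135/+72 138/+77 147/+82
-0.022 224/+64 223/+65 211/+87 214/+86 214/+85 211/+89 213/+86 212/+87 173/+100 131/+70 138/+76 138/+76 204/+97
-0.018 224/+62 222/+68 220/+72 221/+69 221/+70 220/+71 220/+72 223/+66 147/+80 145/+80 148/+83 137/+75 222/+70
-0.014 224/+64 222/+66 220/+70 222/+68 221/+69 221/+70 221/+69 219/+77 141/+78 144/+77 148/+80 137/+77 221/+72
-0.010 224/+62 223/+65 214/+81 215/+79 215/+80 221/+73 191/+104 221/+77 145/+81 148/+81 169/+95 137/+75 220/+74
-0.006 225/+60 223/+66 218/+76 152/+72 106/+31  79/+18  67/ +7 118/+73 159/+91 192/+102 205/+98 137/+75 223/+67
-0.002 227/+57 224/+66 177/+104 132/ -8 136/ -7 136/ -8  78/ -4  72/ -3 153/+84 225/+68 195/+101 219/+77 223/+65
+0.002 229/+64 112/ -2 142/-10 119/-10 143/ +4 146/ +9 169/+70  75/ -7  74/ -4  71/ -2 213/+86 218/+76 225/+62
+0.006 153/ +8 142/-10 154/+68 225/+71 225/+63 191/+138 204/+126 153/+110  95/+17  76/
[... 1785 characters left out ...]
71  78/ -4 124/-76 131/-88 130/-89
+0.010 101/ -9 136/ -8  96/-16 141/-82 139/-84 139/-84 158/-74 133/-82 132/-80  76/ -4  74/ -2  99/-46 132/-85
+0.014 126/ -7 112/ -1 139/-68 141/-83 141/-83 138/-82 137/-83 190/-65 135/-82 114/ -1  93/ -2  99/-31 130/-87
+0.018 124/ -7 116/ -2 132/-39 141/-83 138/-84 140/-82 136/-83 135/-83 150/-62 118/ -3 129/ -3 102/-39 129/-86
+0.022 142/ -6 113/ -2 111/ -2 139/-79 138/-82 137/-83 136/-83 133/-84 134/-30 112/ -2 111/ -2  82/-11 130/-85
+0.026 141/ -5 110/ -1 107/ -3 118/-22 133/-78 124/-70 124/-71 122/-71 110/-31 100/ -2  99/ -2 117/-10 108/-59
+0.030  63/ -3  63/ -3  63/ -2  69/ -4  70/ -4  77/ -4  77/ -4  75/ -5  77/ -6  77/ -4  78/ -4  79/ -6  77/ -5
```

The numeric grid in w10 shows the pin bare of the ring, and at 0.119 m height the ring outline hanging from the tips with its arms spread. I'll locate its centre in the tool frame.

```bash
cat > ringfit.py <<'E'
from h import *
def mask(c,f,o,X,Y,z0):
    xs=np.arange(-.032,.014,.0005);ys=np.arange(-.03,.0301,.0005)
    G=np.array([o+x*X+y*Y for x in xs for y in ys]);G[:,2]=z0
    uv=proj(c,G).astype(np.float32)
    I=cv2.remap(f,uv[:,0].reshape(len(xs),-1),uv[:,1].reshape(len(xs),-1),cv2.INTER_LINEAR).astype(int)
    m=(abs(I[...,2]-I[...,0])<32)&(I.mean(2)<165)
    return xs,ys,m
E
python3 - <<'E'
from ringfit import *
from scipy import ndimage as nd
c=load('w10');f=cv2.imread('pics/w10.png');p,A=tool()
X=-A[:,1].copy();X[2]=0;X/=np.linalg.norm(X);Y=np.array([-X[1],X[0],0])
o=np.array([.5093,-.2848,0])
xs,ys,m=mask(c,f,o,X,Y,.1188+.001)
l,n=nd.label(m);k=np.argmax(nd.sum(m,l,range(1,n+1)))+1;m=l==k
for i in range(0,len(xs),2): print('%+.3f '%xs[i]+''.join('#' if q else '.' for q in m[i]))
E
```

```text
-0.032 .........................................................................................................................
-0.031 .........................................................................................................................
-0.030 .........................................................................................................................
-0.029 .........................................................................................................................
-0.028 .........................................................................................................................
-0.027 .........................................................................................................................
-0.026 .........................................................................................................................
-0.025 .........................................................................................................................
-0.024 .............................................................
[... 4133 characters left out ...]
............#################..........................
+0.009 ............##################.................................................##################........................
+0.010 .........###################....................................................####################.....................
+0.011 ........###################.....................................................####################.....................
+0.012 ........###################.....................................................####################.....................
+0.013 ........###################.....................................................####################.....................
```

Run:
```python
from h import *
p,A=tool();X=-A[:,1].copy();X[2]=0;X/=np.linalg.norm(X);Y=np.array([-X[1],X[0],0])
ring=np.array([.5093,-.2848,.1188])+.0002*X-.0032*Y
print('ring rel TCP tool',A.T@(ring-p)); d=np.array([.5011,-.0433,.130])-ring
print(ring,d,'tool mm',A.T@d*1000, env.observe()['clock'])
```

```text
ring rel TCP tool [ 0.11613837  0.02772433 -0.00486169]
[ 0.51082658 -0.2819805   0.1188    ] [-0.00972658  0.2386805   0.0112    ] tool mm [  -3.21575477 -135.20707091 -197.22356802] 10.5
```

```bash
python3 -m inch '[-1,-6,-8,0,0,0, -2,-16,-24,0,0,0, -3,-28,-40,0,0,0, -3,-40,-58,0,0,0, -3,-52,-76,0,0,0]'
python3 -m inch '[0,-12,-18,0,0,0, 0,-24,-36,0,0,0, 0,-36,-54,0,0,0, 0,-48,-71,0,0,0, 0,-60,-87,0,0,0]'
python3 -m inch '[0,-10,-15,0,0,0, 0,-17,-26,0,0,0, 0,-22,-32,0,0,0, 0,-23,-34,0,0,0, 0,-23,-34,0,0,0]'
python3 - <<'E'
from ringfit import *
import json
c=cam('wrist');save(c,'w11');s=cam('scene');save(s,'s3');p,A=tool();print(p,env.observe()['opening'],env.observe()['wrist_force'])
ring=p+A@np.array([.11614,.02772,-.00486]);print('ring',ring,A.round(3).tolist())
X=-A[:,1].copy();X[2]=0;X/=np.linalg.norm(X);Y=np.array([-X[1],X[0],0])
xs,ys,m=mask(c,c['f'],ring,X,Y,ring[2]+.001)
for i in range(0,len(xs),2): print('%+.3f '%xs[i]+''.join('#' if q else '.' for q in m[i]))
E
```

```text
clock: 10.92
ee_pos: [0.4863, -0.1816, 0.2398]
ee_rot: [-0.604, -0.363, 0.632, -0.321]
wrist_force: [0.3, 0.4, -2.2]
opening: 0.488
clock: 11.33
ee_pos: [0.4817, -0.0759, 0.2436]
ee_rot: [-0.604, -0.363, 0.632, -0.322]
wrist_force: [-0.5, -1.0, -1.3]
opening: 0.487
clock: 11.75
ee_pos: [0.4808, -0.036, 0.2455]
ee_rot: [-0.604, -0.363, 0.632, -0.322]
wrist_force: [-0.6, -0.9, -2.0]
opening: 0.483
[ 0.48094821 -0.03674108  0.24562417] 0.48317543911509087 [ 0.62638035 -0.34451883 -2.72486433]
ring [ 0.49967528 -0.04360343  0.12779921] [[-0.063, 0.846, -0.53], [0.032, -0.529, -0.848], [-0.998, -0.07, 0.006]]
-0.032 ......................................................................................................................###
-0.031 .......................................................................................................................##
-0.030 ........................................................................................................................#
-0.029 ..............................................................................................
[... 4745 characters left out ...]
..................###########..........................
+0.009 ##############...#################...................................................#############.##....................
+0.010 #################################.....................................................##################.................
+0.011 ################################.......................................................##################................
+0.012 ################################.......................................................##################................
+0.013 ....############################......................................................####################...............
```

Run:
```python
from ringfit import *
c=load('w11');f=cv2.imread('pics/w11.png');p,A=tool()
X=-A[:,1].copy();X[2]=0;X/=np.linalg.norm(X);Y=np.array([-X[1],X[0],0])
for x in np.arange(-.018,.0161,.001):
    s=''
    for y in np.arange(-.024,.0245,.0008):
        u=proj(c,[np.array([.5011,-.0432,.094])+x*X+y*Y])[0].astype(np.float32)
        b,g,r=cv2.remap(f,u[:1].reshape(1,1),u[1:].reshape(1,1),cv2.INTER_LINEAR)[0,0].astype(int)
        s+= '#' if abs(r-b)<32 and b<100 else 'o' if abs(r-b)<32 and b<165 else '+' if abs(r-b)<32 else '.'
    print('%+.3f '%x+s)
```

```text
-0.018 .............................................................
-0.017 .............................ooo.............................
-0.016 ..........................oooooooooo.........................
-0.015 ........................oooooooooooooo.......................
-0.014 .......................#####oooooooo##oo.....................
-0.013 ......................#################oo....................
-0.012 .....................##################ooo...................
-0.011 ....................######################...................
-0.010 ....................#######################..................
-0.009 ..................##########################.................
-0.008 ................###############################..............
-0.007 .............####################################............
-0.006 ............############ooooooooooooo#############...........
-0.005 ...........##########oooooooooooooooooo###########...........
-0.004 ......+....#######oooooooooooooooooooooooo#########..........
-0.003 .....++...######ooo++++++ooooooooooooooooooo#######.......
[... 614 characters left out ...]
###.......
+0.007 .......####............ooooooooooooo++...........######......
+0.008 ......#####.............ooooooooooo++.............#####......
+0.009 ......####..................oooo..................######.....
+0.010 .....#####.........................................#####.....
+0.011 .....#####.........................................#####.....
+0.012 .....#####.........................................#####.....
+0.013 .....#####.........................................####......
+0.014 .....#####........................................#####......
+0.015 ......#####.......................................#####......
+0.016 ......#####......................................######......
```

```bash
python3 -m inch '[7,0.5,-1,0,0,0, 14,1,-1.2,0,0,0, 21,1.5,-1.2,0,0,0, 28,2,-1.2,0,0,0, 28,2,-1.2,0,0,0]'
python3 -m inch '[6,0.4,0,0,0,0, 12,0.9,0,0,0,0, 18,1.3,0,0,0,0, 22,1.6,0,0,0,0, 22,1.6,0,0,0,0]'
python3 -m inch '[0,0,0,0,0,0, 0,0,0,0,0,0, 0,0,0,0,0,0]'
python3 - <<'E'
from ringfit import *
c=cam('wrist');save(c,'w12');s=cam('scene');save(s,'s4');p,A=tool();print(p,env.observe()['wrist_force'])
X=-A[:,1].copy();X[2]=0;X/=np.linalg.norm(X);Y=np.array([-X[1],X[0],0])
st=np.array([.5015,-.0434,.077])
print('ring est',p+A@np.array([.11614,.02772,-.00486])-.0013*X)
xs,ys,m=mask(c,c['f'],st,X,Y,.078)
for i in range(0,len(xs),2): print('%+.3f '%xs[i]+''.join('#' if q else '.' for q in m[i]))
t=np.linspace(0,2*np.pi,60)
u=proj(s,[st])[0].astype(int);x0,y0=u[0]-50,u[1]-40;k=6
f=s['f'];cr=cv2.resize(f[y0:y0+75,x0:x0+100],None,fx=k,fy=k,interpolation=cv2.INTER_CUBIC)
ov=cr.copy()
for z,rad,col in((.097,.008,(0,255,0)),(.053,.042,(255,0,0)),(.065,.0135,(0,255,255)),(.079,.023,(0,0,255))):
    q=(proj(s,[st*[1,1,0]+[rad*np.cos(a),rad*np.sin(a),z] for a in t])-[x0,y0])*k
    cv2.polylines(ov,[q.astype(np.int32)],True,col,1)
cv2.imwrite('pics/last.png',cv2.resize(np.hstack([cr[:,100:500],ov[:,100:500]]),(800,450)))
E
```

```text
clock: 12.27
ee_pos: [0.4807, -0.0359, 0.2158]
ee_rot: [-0.603, -0.363, 0.633, -0.321]
wrist_force: [0.1, -0.1, -3.4]
opening: 0.485
clock: 12.68
ee_pos: [0.4812, -0.0357, 0.1947]
ee_rot: [-0.604, -0.363, 0.632, -0.322]
wrist_force: [-0.2, 0.3, -1.1]
opening: 0.488
clock: 12.93
ee_pos: [0.482, -0.0356, 0.1961]
ee_rot: [-0.605, -0.363, 0.632, -0.322]
wrist_force: [-0.1, 0.4, -1.7]
opening: 0.486
[ 0.48192792 -0.03560944  0.19611262] [-1.09080634  0.11284707 -2.18993625]
ring est [ 0.50190925 -0.04311699  0.07830936]
-0.032 .......................................................................................................................##
-0.031 .........................................................................................................................
-0.030 .........................................................................................................................
-0.029 .........................................................................................................................
-0.028 ........................................................
[... 4654 characters left out ...]
##############################.........................
+0.009 ........................######################################################......#############........................
+0.010 ......................##############....#####################################........###############.....................
+0.011 ...................################......##################################...........#################..................
+0.012 ................#################..........##############################..............##################................
+0.013 ...............##################.............#########################.................#################................
```

View pics/last.png

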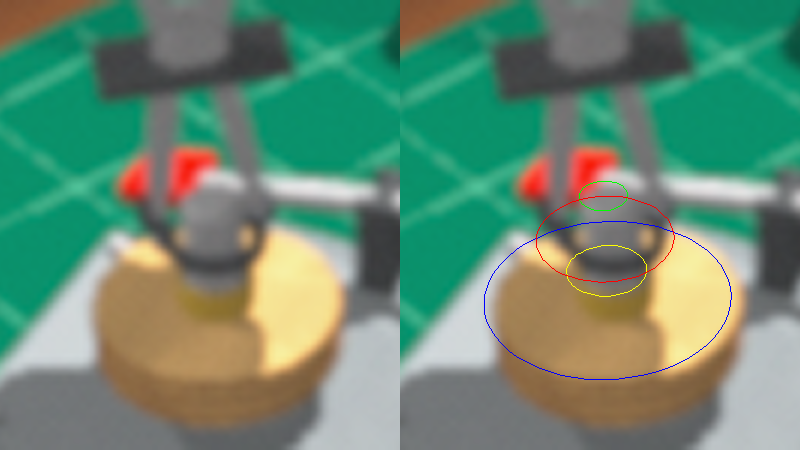

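The last view shows the ring around the stub below its top and well above the wheel, spread by the tips at (165,205) and (255,205), lever down behind. I'll check the height with a numeric profile against the known edges of stub and wheel.

Run:
```python
from h import *
s=load('s4');f=cv2.imread('pics/s4.png').astype(int);st=np.array([.5015,-.0434,0])
Mi=np.linalg.inv(s['M']);C=Mi[:3,3];n=C-st;n[2]=0;n/=np.linalg.norm(n);t=np.array([-n[1],n[0],0])
def P(r,z,l=0): return proj(s,[st+r*n+l*t+[0,0,z]])[0].round(1)
for k,v in dict(topfar=P(-.008,.097),topnear=P(.008,.097),chamf=P(.011,.094),crownTop=P(.0224,.0803),crownBot=P(.0224,.0763),crownInTop=P(.0165,.0803),hubnear=P(.0135,.065),hubwheel=P(.0135,.053),wheelnear=P(.042,.053),wL=P(0,.053,-.042),wR=P(0,.053,.042),sL=P(0,.09,-.011),sR=P(0,.09,.011)).items(): print(k,v)
u=P(0,.08);x=int(round(u[0]))+2
for yy in range(int(u[1])-14,int(u[1])+38): print(yy,*['%d/%d'%(f[yy,xx].mean(),f[yy,xx,2]-f[yy,xx,0]) for xx in(x-2,x-1,x,x+1,x+2)])
print(x)
for yy in (int(P(0,.053)[1]),int(P(0,.053)[1])+4): print(yy,[(xx,f[yy,xx].tolist()) for xx in list(range(int(P(0,.053,-.042)[0])-4,int(P(0,.053,-.042)[0])+5))])
a=cv2.imread('pics/w9.png')
for nm in('w10','w12'):
    b=cv2.imread('pics/%s.png'%nm)
    for k,(x0,y0,x1,y1) in dict(gL=(250,228,290,290),gR=(345,226,385,290)).items():
        r=cv2.matchTemplate(b[y0-12:y1+12,x0-12:x1+12],a[y0:y1,x0:x1],cv2.TM_CCOEFF_NORMED);_,m,_,l=cv2.minMaxLoc(r);print(nm,k,round(m,2),l[0]-12,l[1]-12)
```

```text
topfar [269.4 228.2]
topnear [269.7 233.1]
chamf [269.8 235.3]
crownTop [270.2 244.3]
crownBot [270.3 245.8]
crownInTop [270.1 242.4]
hubnear [270.3 247.4]
hubwheel [270.5 251.9]
wheelnear [271.  261.2]
wL [249.7 248.6]
wR [290.9 246.7]
sL [264.2 233.7]
sR [275.2 233.2]
223 131/127 123/68 112/-6 106/-37 112/-17
224 124/179 124/118 113/25 106/-34 110/-21
225 142/147 141/102 129/24 119/-27 116/-23
226 181/78 180/48 170/9 161/-16 149/-16
227 203/31 204/15 203/3 198/-5 187/-5
228 185/13 188/4 188/1 194/0 196/0
229 153/4 155/0 155/1 163/0 170/2
230 137/1 136/0 136/0 138/1 138/-1
231 135/-1 135/0 133/1 130/2 124/1
232 136/0 135/0 132/1 126/0 118/-1
233 136/0 134/1 127/1 121/-1 115/0
234 131/-1 128/0 123/1 119/0 113/1
235 123/-1 121/0 119/0 115/1 110/0
236 116/1 115/1 115/-1 112/0 111/3
237 114/-1 115/1 114/1 112/0 111/4
238 113/0 114/0 113/0 109/0 109/3
239 111/0 111/0 110/0 106/-1 102/0
240 99/-1 97/-2 96/-2 93/-3 87/-2
241 80/-2 79/-2 78/-2 75/-2 72/-2
242 68/-2 67/-1 67/0 70/-3 69/-1
243 80/-1 79/1 80/-1 82/-1 85/0
244 101/1 100/1 99/0 102/2 101/3
245 112/8 110/5 110/8 109/9 110/16
246 
[... 903 characters left out ...]
/24 101/25 103/24 101/20
270 97/0 97/0 97/1 97/1 99/1
271 96/-5 96/-4 96/-4 96/-5 96/-5
272 96/-4 96/-6 96/-5 96/-5 95/-5
273 100/-5 98/-5 96/-4 96/-5 94/-4
274 107/-7 105/-5 100/-5 98/-5 97/-5
272
247 [(245, [166, 177, 142]), (246, [195, 198, 181]), (247, [211, 210, 201]), (248, [217, 215, 208]), (249, [216, 212, 207]), (250, [197, 197, 198]), (251, [158, 170, 184]), (252, [112, 142, 172]), (253, [88, 132, 166])]
251 [(245, [216, 214, 209]), (246, [217, 214, 209]), (247, [217, 215, 210]), (248, [216, 215, 208]), (249, [212, 211, 205]), (250, [184, 188, 190]), (251, [138, 154, 173]), (252, [99, 134, 164]), (253, [85, 129, 163])]
w10 gL 0.83 0 0
w10 gR 0.91 0 0
w12 gL 0.56 1 1
w12 gR 0.89 0 1
```

```bash
cat > chk.py <<'E'
from ringfit import *
T=np.array([.11614,.02772,-.00486]); A=tool()[1]
X=-A[:,1].copy();X[2]=0;X/=np.linalg.norm(X);Y=np.array([-X[1],X[0],0])
def tcp(name): # recover tool pose from stored camera pose, using w12 hand-eye
    c=load(name);W=np.linalg.inv(c['M']);return W@np.linalg.inv(HE)
p=tool()[0];Tw=np.eye(4);Tw[:3,:3]=A;Tw[:3,3]=p
HE=np.linalg.inv(Tw)@np.linalg.inv(load('w12')['M'])
E
python3 - <<'E'
from chk import *
for n in('w9','w10','w11','w12'):
    Q=tcp(n);ring=Q[:3,3]+Q[:3,:3]@T;c=load(n);f=cv2.imread('pics/%s.png'%n)
    xs,ys,m=mask(c,f,ring,X,Y,ring[2]+.001)
    def w(x):
        r=np.where(m[np.argmin(abs(xs-x))])[0];r=r[(ys[r]>-.022)&(ys[r]<.022)];return (ys[r[0]]*1e3,ys[r[-1]]*1e3)
    col=m[:,50:72].sum(1);print(n,ring.round(4),'crown x',xs[np.where(col>8)[0][0]],[np.round(w(x),1) for x in(-.012,-.008,-.003,0,.002)])
def prof(n,ctr,lab):
    s=load(n);f=cv2.imread('pics/%s.png'%n).astype(int)
    a=[proj(s,[ctr-r*X+[0,0,z]])[0] for r,z in((.0165,.002),(.0224,.002),(.0224,-.002))]
    x=int(round(a[1][0]));y0=int(a[0][1])-8
    print(lab,'pred',np.round(a,1).tolist(),[(yy,int(f[yy,x-1:x+4].mean()),int((f[yy,x-1:x+4,2]-f[yy,x-1:x+4,0]).mean())) for yy in range(y0,y0+20)])
Q=tcp('w11');prof('s3',Q[:3,3]+Q[:3,:3]@T-.0013*X,'s3')
prof('s2',np.array([.5094,-.2847,.032]),'s2')
Q=tcp('w12');prof('s4',Q[:3,3]+Q[:3,:3]@T-.0013*X,'s4')
E
```

```text
w9 [ 0.5093 -0.2819  0.032 ] crown x -0.02149999999999999 [array([-14.5,  14.5]), array([-15.5,  15.5]), array([-17. ,  17.5]), array([-18. ,  17.5]), array([-17.5,  18. ])]
w10 [ 0.5116 -0.2825  0.1206] crown x -0.02149999999999999 [array([-21.5,  14.5]), array([-21.5,  15.5]), array([-21.5,  17. ]), array([-21.5,  17.5]), array([-17.5,  17.5])]
w11 [ 0.4995 -0.0428  0.1276] crown x -0.024499999999999994 [array([-14.,  14.]), array([-15. ,  15.5]), array([-17.,  17.]), array([-17.5,  17.5]), array([-17.5,  17.5])]
w12 [ 0.5008 -0.0424  0.0783] crown x -0.02149999999999999 [array([-14.,  15.]), array([-15.,  16.]), array([-16.5,  18. ]), array([-17.5,  18.5]), array([-17.5,  18. ])]
s3 pred [[269.7, 222.2], [270.1, 224.0], [270.2, 225.7]] [(214, 89, -97), (215, 95, -95), (216, 109, -79), (217, 111, -82), (218, 109, -79), (219, 100, -71), (220, 87, -45), (221, 72, -17), (222, 71, 7), (223, 89, 53), (224, 105, 94), (225, 130, 82), (226, 172, 46), (227, 200, 22), (228, 186, 12), (229, 156, 5), (230, 146, 1), (231, 141, 0), (232, 136, 0), (233, 133, 0)]
s2 pred [[170.0, 322.7], [169.9, 325.2], [170.3, 326.7]] [(314, 157, 155), (315, 138, 135), (316, 124, 118), (317, 115, 108), (318, 111, 99), (319, 121, 94), (320, 150, 100), (321, 176, 102), (322, 174, 83), (323, 146, 38), (324, 115, 5), (325, 91, 3), (326, 87, 27), (327, 99, 51), (328, 105, 61), (329, 105, 62), (330, 104, 62), (331, 103, 61), (332, 103, 61), (333, 107, 64)]
s4 pred [[271.2, 242.4], [271.6, 244.2], [271.7, 245.8]] [(234, 117, 0), (235, 115, 2), (236, 114, 5), (237, 116, 7), (238, 113, 6), (239, 106, 3), (240, 90, -1), (241, 74, -1), (242, 69, 0), (243, 82, 0), (244, 100, 3), (245, 108, 13), (246, 106, 38), (247, 102, 68), (248, 99, 87), (249, 99, 89), (250, 102, 86), (251, 112, 81), (252, 126, 83), (253, 137, 87)]
```

The ring's crown appears 4–5 mm higher in the scene camera than its pose predicts. Squeezing may have tipped the ring on the edge of its block. I'll fit the ring's height and pitch against both scene pictures.

```bash
cat > sfit.py <<'E'
from chk import *
h=np.array([(-19.5,0),(-19,4),(-17.5,7.5),(-16,10.5),(-14,12.5),(-12,13),(-9,14),(-6,14.5),(-3,16),(0,16.2),(3,15.8)])/1e3
t=np.linspace(0,len(h)-1,60);H=np.stack([np.interp(t,range(len(h)),h[:,i]) for i in(0,1)],1)
H=np.vstack([H,H*[1,-1]])
def score(n,ctr,dz,tl,du,dv,side):
    s=S[n]; P=np.array([ctr+(x*np.cos(tl))*X+y*Y+[0,0,dz-x*np.sin(tl)+.0005] for x,y in H])
    u=(proj(s,P)+[du,dv]).astype(np.float32)
    I=cv2.remap(G[n],u[:,0].reshape(-1,1),u[:,1].reshape(-1,1),cv2.INTER_CUBIC)
    return I.mean()
S={};G={}
def run(n,ctr):
    S[n]=load(n);G[n]=cv2.imread('pics/%s.png'%n).mean(2).astype(np.float32)
    for dv in(-.4,0,.4):
      L=[]
      for dz in np.arange(-.006,.0095,.001):
        for tl in np.arange(-.15,.36,.05):
            L.append((min((score(n,ctr,dz,tl,du,dv,0),du) for du in np.arange(-1,3.1,.5)),round(dz,4),round(tl,2)))
      L.sort();print(n,dv,[(round(float(a[0]),1),float(a[1]),float(b),float(c)) for a,b,c in L[:5]])
E
python3 - <<'E'
from sfit import *
run('s2',np.array([.5094,-.2847,.032]))
for s,w in(('s3','w11'),('s4','w12')):
    Q=tcp(w);run(s,Q[:3,3]+Q[:3,:3]@T-.0008*X)
E
```

```text
s2 -0.4 [(122.9, -1.0, -0.006, 0.15), (123.0, -1.0, -0.006, 0.1), (123.0, -0.5, -0.006, 0.2), (123.6, -0.5, -0.005, 0.1), (123.6, -0.5, -0.005, 0.15)]
s2 0 [(122.2, -1.0, -0.006, 0.2), (122.3, -1.0, -0.006, 0.15), (122.5, -0.5, -0.006, 0.25), (123.0, -1.0, -0.005, 0.1), (123.0, -1.0, -0.005, 0.15)]
s2 0.4 [(121.5, -1.0, -0.006, 0.25), (121.6, -1.0, -0.006, 0.2), (122.2, -0.5, -0.006, 0.3), (122.3, -1.0, -0.005, 0.15), (122.3, -1.0, -0.005, 0.2)]
s3 -0.4 [(69.6, 0.5, 0.002, 0.1), (69.7, 0.5, 0.001, 0.15), (69.8, 0.5, 0.003, 0.05), (70.0, 0.5, 0.002, 0.15), (70.1, 0.5, 0.001, 0.2)]
s3 0 [(69.6, 0.5, 0.003, 0.1), (69.8, 1.0, 0.002, 0.15), (69.9, 0.5, 0.004, 0.05), (70.0, 1.0, 0.001, 0.2), (70.1, 1.0, 0.002, 0.2)]
s3 0.4 [(69.7, 0.5, 0.004, 0.1), (69.7, 1.0, 0.003, 0.15), (69.9, 0.5, 0.005, 0.05), (69.9, 1.0, 0.002, 0.2), (70.1, 1.0, 0.003, 0.2)]
s4 -0.4 [(78.7, 0.5, 0.004, 0.0), (78.7, 0.5, 0.005, -0.05), (78.7, 0.5, 0.005, -0.1), (78.9, 0.5, 0.006, -0.15), (79.1, 0.5, 0.004, -0.05)]
s4 0 [(78.7, 0.5, 0.006, -0.05), (78.7, 0.5, 0.005, 0.0), (78.8, 0.5, 0.006, -0.1), (79.0, 0.5, 0.007, -0.15), (79.1, 0.5, 0.005, -0.05)]
s4 0.4 [(78.7, 0.5, 0.007, -0.05), (78.7, 0.5, 0.006, 0.0), (78.8, 0.5, 0.007, -0.1), (79.0, 0.5, 0.008, -0.15), (79.2, 0.5, 0.006, -0.05)]
```

```bash
python3 -m inch '[-8,-0.6,0,0,0,0, -16,-1.1,0,0,0,0, -24,-1.7,0,0,0,0, -32,-2.2,0,0,0,0, -42,-2.9,0,0,0,0]'
python3 -m inch '[-1,8,14,0,0,0, -1,18,29,0,0,0, -2,28,45,0,0,0, -3,39,63,0,0,0, -3,48,77,0,0,0]'
python3 -m inch '[0,4,7,0,0,0, 0,5,8,0,0,0, 0,5,8,0,0,0, 0,5,8,0,0,0]'
cat > snap.py <<'E'
from h import *
import sys
n=sys.argv[1];p,A=tool();s=cam('scene');save(s,'s'+n);np.savez('pics/pose'+n+'.npz',p=p,A=A);print(p,A.round(3).tolist(),env.observe()['clock'])
c=cam('wrist');save(c,'w'+n)
E
python3 snap.py 21
python3 -m inch '[0,0,0,-6,0,0, 0,0,0,-13,0,0, 0,0,0,-20,0,0, 0,0,0,-27,0,0, 0,0,0,-34,0,0]'
python3 -m inch '[0,0,0,-6,0,0, 0,0,0,-12,0,0, 0,0,0,-18,0,0, 0,0,0,-24,0,0, 0,0,0,-28,0,0]'
python3 -m inch '[0,0,0,0,0,0, 0,0,0,0,0,0, 0,0,0,0,0,0]'
python3 snap.py 22
```

```text
clock: 13.45
ee_pos: [0.4819, -0.0354, 0.239]
ee_rot: [-0.604, -0.363, 0.632, -0.322]
wrist_force: [1.1, -0.0, -2.4]
opening: 0.488
clock: 13.87
ee_pos: [0.482, -0.1274, 0.2391]
ee_rot: [-0.605, -0.363, 0.632, -0.322]
wrist_force: [0.3, 0.5, -1.8]
opening: 0.484
clock: 14.2
ee_pos: [0.482, -0.1353, 0.238]
ee_rot: [-0.604, -0.363, 0.632, -0.322]
wrist_force: [0.7, -0.3, -2.2]
opening: 0.489
[ 0.48196377 -0.13527074  0.23798266] [[-0.062, 0.846, -0.53], [0.032, -0.529, -0.848], [-0.998, -0.069, 0.006]] 14.25
clock: 14.72
ee_pos: [0.482, -0.135, 0.2379]
ee_rot: [0.482, 0.534, -0.496, 0.486]
wrist_force: [-0.6, -0.7, -2.6]
opening: 0.487
clock: 15.13
ee_pos: [0.482, -0.135, 0.2378]
ee_rot: [0.35, 0.638, -0.352, 0.588]
wrist_force: [-0.6, 0.6, -1.7]
opening: 0.484
clock: 15.38
ee_pos: [0.482, -0.1353, 0.2378]
ee_rot: [0.353, 0.636, -0.355, 0.587]
wrist_force: [-0.4, 0.1, -2.4]
opening: 0.488
[ 0.48195282 -0.13531932  0.23777832] [[-0.062, 0.866, 0.496], [0.032, 0.499, -0.866], [-0.998, -0.038, -0.059]] 15.4333
```

```bash
cat > sfit2.py <<'E'
from h import *
from scipy.optimize import minimize
h=np.array([(-19.5,0),(-19,4),(-17.5,7.5),(-16,10.5),(-14,12.5),(-12,13),(-9,14),(-6,14.5),(-3,16),(0,16.2),(3,15.8)])/1e3
t=np.linspace(0,len(h)-1,50);H=np.stack([np.interp(t,range(len(h)),h[:,i]) for i in(0,1)],1);H=np.vstack([H,H*[1,-1]])
a=np.load('pics/pose21.npz');A0=a['A'];X=-A0[:,1].copy();X[2]=0;X/=np.linalg.norm(X);Y=np.array([-X[1],X[0],0])
T=np.array([.11614,.02772,-.00486])
def pts(n,dx,dz,tl,rl,sc=1):
    q=np.load('pics/pose%s.npz'%n);x,y=H.T*sc if sc!=1 else H.T
    Lw=np.outer(x,X*np.cos(tl)-np.array([0,0,np.sin(tl)]))+np.outer(y,Y*np.cos(rl)+np.array([0,0,np.sin(rl)]))+dx*X+[0,0,dz]
    return q['p']+(q['A']@(T[:,None]+A0.T@Lw.T)).T
S={};G={}
def sc(n,v,du,dv):
    if n not in S: S[n]=load('s'+n);G[n]=cv2.imread('pics/s%s.png'%n).mean(2).astype(np.float32)
    r=[]
    for k in(1,.78,1.22):
        u=(proj(S[n],pts(n,*v,k))+[du,dv]).astype(np.float32)
        r.append(cv2.remap(G[n],u[:,0].reshape(-1,1),u[:,1].reshape(-1,1),cv2.INTER_CUBIC).mean())
    return r[0]-.5*(r[1]+r[2])
def fit(ns,free_dv=True):
    def f(q):
        v=(-.0008+0*q[0],q[1]*1e-3,q[2]*.1,q[3]*.1)
        return sum(sc(n,v,q[4],q[5]) for n in ns)+ (q[5]/.5)**2+(q[4]-.5)**2+ (q[3]/1.)**2
    best=min((minimize(f,[0,z,tl,0,du,0],method='Nelder-Mead',options=dict(maxiter=1500,xatol=.01,fatol=.01)) for z in(0,5) for tl in(0,2) for du in(0,1.5)),key=lambda r:r.fun)
    print(ns,round(best.fun,1),'dz mm %.1f tilt %.3f roll %.3f du %.2f dv %.2f'%(best.x[1],best.x[2]*.1,best.x[3]*.1,best.x[4],best.x[5]))
E
python3 - <<'E'
from sfit2 import *
fit(['21']);fit(['22']);fit(['21','22'])
E
```

```text
['21'] -15.7 dz mm 4.4 tilt 0.033 roll 0.000 du 0.95 dv 0.00
['22'] -7.9 dz mm 1.2 tilt 0.116 roll 0.000 du 0.52 dv 0.00
['21', '22'] -21.0 dz mm 1.7 tilt 0.153 roll 0.000 du 0.86 dv 0.00
```

```bash
python3 -m inch '[0,0,0,-6,0,0, 0,0,0,-12,0,0, 0,0,0,-18,0,0, 0,0,0,-24,0,0, 0,0,0,-24,0,0]'
python3 -m inch '[0,0,0,0,0,0, 0,0,0,0,0,0, 0,0,0,0,0,0]'
python3 snap.py 23
python3 - <<'E'
from sfit2 import *
def grid(ns):
    L=[]
    for dz in np.arange(-2,8,1):
        for tl in np.arange(-.05,.31,.05):
            e=0
            for n in ns: e+=min(sc(n,(-.0008,dz*1e-3,tl,rl),du,dv)+(dv/.5)**2+(rl/.05)**2*.5 for du in np.arange(-.5,2.1,.5) for dv in(-.4,0,.4) for rl in(-.06,0,.06))
            L.append((round(float(e),1),float(dz),round(float(tl),2)))
    L.sort();print(ns,L[:7])
for n in(['21'],['22'],['23'],['22','23'],['21','22','23']): grid(n)
# side view pixel patch
u=proj(S['23'],pts('23',-.0008,.0015,.1,0)).mean(0).astype(int);print(u)
g=G['23'][u[1]-14:u[1]+16,u[0]-20:u[0]+20].astype(int)
for r in g: print(' '.join('%3d'%q for q in r))
E
```

```text
clock: 15.9
ee_pos: [0.4819, -0.1357, 0.2377]
ee_rot: [0.221, 0.697, -0.213, 0.648]
wrist_force: [-0.9, -0.2, -0.7]
opening: 0.487
clock: 16.15
ee_pos: [0.4819, -0.1357, 0.2377]
ee_rot: [0.223, 0.696, -0.215, 0.647]
wrist_force: [0.0, -0.6, -1.9]
opening: 0.485
[ 0.48188821 -0.13570098  0.23772992] [[-0.062, 0.59, 0.805], [0.032, 0.807, -0.589], [-0.998, -0.011, -0.069]] 16.2
['21'] [(-15.8, 4.0, 0.05), (-15.8, 5.0, 0.0), (-15.7, 6.0, -0.05), (-15.4, 3.0, 0.1), (-15.3, 4.0, 0.1), (-15.2, 4.0, 0.0), (-15.2, 5.0, 0.05)]
['22'] [(-10.1, -1.0, -0.05), (-9.9, -2.0, -0.05), (-9.4, 0.0, -0.05), (-9.1, -2.0, 0.0), (-8.8, -1.0, 0.0), (-8.7, 1.0, -0.05), (-8.0, 0.0, 0.0)]
['23'] [(-7.3, 0.0, 0.1), (-7.3, 1.0, 0.0), (-7.2, 1.0, 0.05), (-7.1, 0.0, 0.05), (-7.0, 0.0, 0.15), (-7.0, 1.0, -0.05), (-7.0, 1.0, 0.1)]
['22', '23'] [(-15.8, 0.0, -0.05), (-15.8, 1.0, -0.05), (-15.5, -1.0, -0.05), (-14.8, -1.0, 0.0), (-14.7, 0.0, 0.0), (-14.7, 1.0, 0.1), (-14.5, 1.0, 0.0)]
['21', '22', '23'] [(-28.3, 2.0, 0.1), (-28.0, 1.0, 0.15), (-27.7, 2.0, 0.05), (-27.4, 1.0, 0.1), (-27.3, 2.0, 0.15), (-27.3, 3.0, 0.05
[... 4131 characters left out ...]
 107 136 170 189 185 179 193 208 211 211 210 210 209 207 208
 86  77  78  89  94  91  94  98 101  98  90  87  87  88  88  88  88  89  87  89  87  88  88  86 100 129 164 194 208 207 205 206 208 210 209 209 208 207 207 208
 93  85  97 113 117 113 109 109 109 101  89  88  88  88  87  88  88  88  88  88  88  87  85  97 122 156 187 208 215 216 214 211 209 210 209 208 208 207 207 207
 88  85  98 112 117 116 115 110 105  98  87  88  88  88  89  88  88  88  88  87  87  87  94 117 149 182 203 214 213 214 213 209 209 208 209 207 207 208 208 206
 87  86  87  97 107 115 119 113 103  89  87  87  88  88  88  88  87  88  88  87  87  91 112 143 175 201 211 210 209 209 209 208 209 209 207 207 207 207 207 205
```

```bash
cat >> sfit2.py <<'E'
def prep(n):
    S[n]=load('s'+n);f=cv2.imread('pics/s%s.png'%n).astype(int);G[n]=(f.max(2)-f.min(2)).astype(np.float32)
def grid(ns):
    L=[]
    for dz in np.arange(-3,8,1):
        for tl in np.arange(-.1,.31,.05):
            e=0;b=[]
            for n in ns:
                q=min((sc(n,(-.0008,dz*1e-3,tl,rl),du,dv)+(dv/.5)**2+(rl/.05)**2*.5,rl,du,dv) for du in np.arange(-.5,2.1,.5) for dv in(-.4,0,.4) for rl in(-.06,0,.06));e+=q[0];b.append([float(round(k,2)) for k in q[1:]])
            L.append((round(float(e),1),float(dz),round(float(tl),2),b))
    L.sort(key=lambda a:a[0]);print(ns);[print('  ',l) for l in L[:5]]
E
python3 - <<'E'
from sfit2 import *
for n in('21','22','23'): prep(n)
for n in(['21'],['22'],['23'],['21','22','23']): grid(n)
E
```

```text
['21']
   (-53.9, 6.0, -0.1, [[0.0, 1.0, 0.0]])
   (-53.8, 7.0, -0.1, [[0.0, 1.0, 0.0]])
   (-53.2, 6.0, -0.05, [[0.0, 1.0, 0.0]])
   (-53.0, 5.0, -0.1, [[0.0, 1.0, -0.4]])
   (-52.6, 5.0, -0.05, [[0.0, 1.0, -0.4]])
['22']
   (-42.8, 3.0, 0.0, [[0.0, -0.5, 0.0]])
   (-42.5, 4.0, -0.05, [[0.0, -0.5, 0.0]])
   (-42.2, 3.0, 0.05, [[0.0, -0.5, 0.0]])
   (-42.2, 4.0, -0.1, [[0.0, -0.5, 0.0]])
   (-42.2, 4.0, 0.0, [[0.0, -0.5, 0.4]])
['23']
   (-42.9, 1.0, 0.15, [[-0.06, -0.5, 0.0]])
   (-42.8, 2.0, 0.1, [[-0.06, -0.5, 0.0]])
   (-42.6, 2.0, 0.05, [[-0.06, -0.5, 0.0]])
   (-42.4, 1.0, 0.1, [[0.0, -0.5, 0.0]])
   (-42.4, 1.0, 0.2, [[0.0, 0.0, 0.0]])
['21', '22', '23']
   (-134.6, 4.0, 0.0, [[0.0, 1.0, -0.4], [0.0, -0.5, 0.4], [-0.06, -0.5, 0.4]])
   (-134.3, 3.0, 0.05, [[0.0, 1.0, -0.4], [0.0, -0.5, 0.0], [-0.06, -0.5, 0.4]])
   (-134.3, 4.0, -0.05, [[0.0, 1.0, -0.4], [0.0, -0.5, 0.0], [0.0, -0.5, 0.4]])
   (-134.1, 3.0, 0.0, [[0.0, 1.0, -0.4], [0.0, -0.5, 0.0], [-0.06, -0.5, 0.0]])
   (-133.8, 5.0, -0.05, [[0.0, 1.0, -0.4], [0.0, -0.5, 0.4], [-0.06, -0.5, 0.4]])
```

```bash
cat > s5.py <<'E'
from sfit2 import *
import sfit2
def pts2(n,dx,dy,dz,tl,rl,k):
    return pts(n,dx,dz,tl,rl,k)+dy*(np.load('pics/pose%s.npz'%n)['A']@A0.T@Y)
def joint(ns,pb):
    def f(q):
        dx,dy,dz,tl,rl,du,dv=q*[1e-3,1e-3,1e-3,.1,.1,1,1];e=0
        for n in ns:
            r=[]
            for k in(1,.78,1.22):
                u=(proj(S[n],pts2(n,dx,dy,dz,tl,rl,k))+[du,dv]).astype(np.float32)
                r.append(cv2.remap(G[n],u[:,0].reshape(-1,1),u[:,1].reshape(-1,1),cv2.INTER_CUBIC).mean())
            e+=r[0]-.5*(r[1]+r[2])
        return e+((du-pb[0])/.5)**2+((dv-pb[1])/.5)**2+(q[4]/.5)**2
    R_=[]
    for x0 in([-1,0,0,0,0,*pb],[-1,0,4,0,0,*pb],[3,0,0,0,0,*pb],[1,0,2,1,0,*pb]):
        x0=np.array(x0,float);sim=np.vstack([x0,x0+np.diag([2,2,2,.8,.4,.5,.4])])
        R_.append(minimize(f,x0,method='Nelder-Mead',options=dict(maxiter=3000,xatol=.01,fatol=.01,initial_simplex=sim)))
    for b in sorted(R_,key=lambda r:r.fun)[:3]: print(ns,round(b.fun,1),'dx %.1f dy %.1f dz %.1f tilt*10 %.2f roll*10 %.2f du %.2f dv %.2f'%tuple(b.x))
E
python3 - <<'E'
from s5 import *
for n in('21','22','23'): prep(n)
for pb in((1.3,-.3),(.5,0)): joint(['21','22','23'],pb)
E
```

```text
['21', '22', '23'] -137.0 dx 2.5 dy 0.3 dz 3.1 tilt*10 -0.50 roll*10 -0.16 du 1.11 dv -0.06
['21', '22', '23'] -136.8 dx 2.9 dy 0.3 dz 2.9 tilt*10 -0.53 roll*10 -0.21 du 1.19 dv -0.12
['21', '22', '23'] -136.7 dx 2.7 dy 0.3 dz 2.0 tilt*10 -0.37 roll*10 -0.18 du 1.17 dv -0.43
['21', '22', '23'] -137.3 dx 2.0 dy -0.1 dz 2.8 tilt*10 -0.28 roll*10 -0.23 du 0.74 dv -0.01
['21', '22', '23'] -137.3 dx 2.0 dy -0.1 dz 2.8 tilt*10 -0.13 roll*10 -0.26 du 0.74 dv 0.01
['21', '22', '23'] -137.3 dx 1.9 dy -0.3 dz 2.6 tilt*10 -0.10 roll*10 -0.27 du 0.64 dv 0.02
```

The fits on three views agree: the ring hangs level (within about 0.05 rad), perhaps 1–2.5 mm above the pose-based height. I'll turn back, go above the stub with the mean of both estimates, and lower.

```bash
python3 -m inch '[0,0,0,5,0,0, 0,0,0,11,0,0, 0,0,0,17,0,0, 0,0,0,23,0,0, 0,0,0,29,0,0]'
python3 -m inch '[0,0,0,6,0,0, 0,0,0,12,0,0, 0,0,0,18,0,0, 0,0,0,24,0,0, 0,0,0,29,0,0]'
python3 -m inch '[0,0,0,6,0,0, 0,0,0,12,0,0, 0,0,0,18,0,0, 0,0,0,24,0,0, 0,0,0,28,0,0]'
python3 -m inch '[0,0,0,0,0,0, 0,0,0,0,0,0, 0,0,0,0,0,0]'
python3 - <<'E'
from sfit2 import *
p,A=tool();print(p,A.round(3).tolist())
ring=p+A@T+.0008*X+[0,0,.0012]
for z in(.126,.077): print((A.T@(np.array([.5018,-.0436,z])-ring)*1000).round(1))
E
```

```text
clock: 16.67
ee_pos: [0.4819, -0.1357, 0.2377]
ee_rot: [0.379, 0.619, -0.384, 0.57]
wrist_force: [-0.4, 1.2, -1.3]
opening: 0.483
clock: 17.08
ee_pos: [0.4819, -0.1357, 0.2377]
ee_rot: [-0.51, -0.503, 0.527, -0.457]
wrist_force: [-0.5, 0.0, -1.8]
opening: 0.485
clock: 17.5
ee_pos: [0.4819, -0.1357, 0.2377]
ee_rot: [-0.605, -0.361, 0.633, -0.32]
wrist_force: [0.1, -0.0, -0.8]
opening: 0.489
clock: 17.75
ee_pos: [0.4819, -0.1357, 0.2377]
ee_rot: [-0.604, -0.364, 0.631, -0.323]
wrist_force: [0.1, 0.3, -1.1]
opening: 0.486
[ 0.48190779 -0.13567001  0.23771186] [[-0.062, 0.847, -0.528], [0.032, -0.527, -0.849], [-0.998, -0.07, 0.006]]
[ -1.9 -50.8 -84.5]
[ 47.  -47.4 -84.7]
```

```bash
python3 -m inch '[-1,-6,-10,0,0,0, -2,-16,-26,0,0,0, -2,-28,-46,0,0,0, -2,-39,-65,0,0,0, -2,-48,-79,0,0,0]'
python3 -m inch '[0,-2.8,-5.5,0,0,0, 0,-2.8,-5.5,0,0,0, 0,-2.8,-5.5,0,0,0]'
python3 -m inch '[6,0.4,0,0,0,0, 12,0.8,0,0,0,0, 18,1.2,0,0,0,0, 24,1.7,0,0,0,0, 24,1.7,0,0,0,0]'
python3 -m inch '[6,0.4,0,0,0,0, 12,0.8,0,0,0,0, 18,1.2,0,0,0,0, 25,1.7,0,0,0,0, 25,1.7,0,0,0,0]'
python3 -m inch '[0,0,0,0,0,0, 0,0,0,0,0,0, 0,0,0,0,0,0, 0,0,0,0,0,0]'
python3 snap.py 24
python3 - <<'E'
from s5 import *
p,A=tool();print('ring',p+A@T+.0008*X+[0,0,.0012],env.observe()['wrist_force'])
from ringfit import mask
c=load('w24');f=cv2.imread('pics/w24.png')
xs,ys,m=mask(c,f,np.array([.5018,-.0436,0]),X,Y,.078)
for i in range(18,len(xs),4): print('%+.3f '%xs[i]+''.join('#' if q else '.' for q in m[i]))
S['24']=load('s24');f=cv2.imread('pics/s24.png').astype(int)
print('col 272 brightness',[(y,int(f[y,270:275].mean())) for y in range(234,256)])
r=proj(S['24'],[.4188,.0028,.037])[0].round().astype(int);print('pad',r,f[r[1],r[0]])
E
```

```text
clock: 18.17
ee_pos: [0.4833, -0.0417, 0.2428]
ee_rot: [-0.604, -0.364, 0.631, -0.322]
wrist_force: [-0.1, 0.2, -2.2]
opening: 0.485
clock: 18.42
ee_pos: [0.4838, -0.0371, 0.2428]
ee_rot: [-0.604, -0.364, 0.632, -0.323]
wrist_force: [0.4, -0.6, -2.2]
opening: 0.489
clock: 18.83
ee_pos: [0.4828, -0.0378, 0.2169]
ee_rot: [-0.604, -0.363, 0.633, -0.321]
wrist_force: [0.5, 0.7, -2.1]
opening: 0.486
clock: 19.25
ee_pos: [0.4827, -0.0375, 0.1919]
ee_rot: [-0.604, -0.363, 0.633, -0.322]
wrist_force: [-0.3, 0.6, -1.6]
opening: 0.488
clock: 19.58
ee_pos: [0.4839, -0.0374, 0.194]
ee_rot: [-0.605, -0.363, 0.632, -0.322]
wrist_force: [-0.8, 0.1, -2.7]
opening: 0.487
[ 0.48387117 -0.03741128  0.19398844] [[-0.061, 0.846, -0.53], [0.032, -0.529, -0.848], [-0.998, -0.069, 0.005]] 19.6333
ring [ 0.50193839 -0.04380854  0.07727604] [ 0.28102007 -0.46443848 -0.9133057 ]
-0.023 .........................................................................................................................
-0.021 ................................................#########################..........................
[... 1822 characters left out ...]
......
+0.009 ..................#################...#######################################..........###################...............
+0.011 ................##################......####################################............##################...............
+0.013 ................#################............###########################.................#################...............
col 272 brightness [(234, 123), (235, 118), (236, 113), (237, 113), (238, 112), (239, 112), (240, 111), (241, 104), (242, 87), (243, 71), (244, 70), (245, 86), (246, 99), (247, 102), (248, 100), (249, 100), (250, 102), (251, 111), (252, 128), (253, 138), (254, 140), (255, 141)]
pad [263 226] [111 111 144]
```

Run:
```python
from station import env
o=env.observe();print(o['clock'],o['opening'],o['wrist_force'],o['ee_pos']);env.sign_off()
```

```text
19.6833 0.4836313046535237 [ 0.28102007 -0.46443848 -0.9133057 ] [ 0.48375793 -0.03740879  0.19388224]
the job is handed in; nothing more can be done
```

The job is handed in at 19.7 s. I pressed the lever until it latched. Then I took the red pliers from the rack, spread the ring on its stand, lifted it off and lowered it round the stub. The ring now hangs spread from the squeezed pliers at groove height.

**What the last checks showed:**
- **Lever:** just after the press, its pad sat where a 37 mm height predicts. The final scene picture was not conclusive on this: the pixel at the pad was partly hidden.
- **Clearance:** the last wrist picture shows a gap all round the stub, about 2.5 mm on one side and 4 mm on the other.
- **Centring:** the ring's centre is estimated within about 1 mm of the stub's axis in the wrist view. The scene camera put it about 2–3 mm further out towards the pliers, so I aimed between the two.
- **Tilt:** fits on three scene pictures put it within about 0.05 rad of level.
- **Grip and contact:** the opening was steady at 0.485. The wrist force was about the weight of the pliers and ring, with no sign of contact, though its noise is about 1 N.

**One disagreement:** the arm's pose gives the ring's height as 76 mm and the scene camera about 79 mm. I aimed between them at 77 mm. Both are inside the 3 mm limit.

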